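# Third hand for a stool joint: load the screwing jig and hold leg and rail tight

## Robot

A 7-joint arm with a two-finger parallel gripper is mounted at the origin on the work surface. World frame = base frame: x ahead of the robot, y to its left, z up, the work surface at z = 0. Lengths are in m, angles in rad, forces in N, time in s.
With the tool pointing down it reaches from about 0.425 to 0.825 m from the base axis. Payload 3.6 kg.
Tool frame: the origin (TCP) lies between the finger pads; the fingertips stand 14 mm ahead of it and the grasp point (between the pads) lies 5 mm behind it; z points along the fingers, y is the direction in which the jaws open and shut (so a half turn about z gives the same grasp; the last joint's range is limited). The gripper opens to 85 mm and grips with 20 to 120 N. Pads are 22 mm wide; open, the fingers measure 114 mm over their backs; the gripper's body (76 mm by 85 mm) begins 54 mm behind the grasp point. The pads swing forward as they close: fully open they stand 13 mm farther back than shut.
Start: joints at [-0.026, 0.615, -0.013, 1.423, 0.008, 1.103, -0.04], TCP at [0.65, 0, 0.245] pointing down, gripper open.
Joint ranges: [-3.12, 3.12], [-0.3, 2.06], [-1.34, 1.32], [0.26, 2.42], [-1.36, 4.5], [0.01, 1.98], [-2.84, 2.84]. Speed limits (rad/s): [2.79, 2.79, 3.14, 3.14, 3.14, 3.14, 3.14].

## Interface

Orientations are given as a rotation vector (axis times angle).
In Python, from plant import status, capture, get_calibration, hand_in gives the robot as it stands.
- The arm moves only by the shell command python3 -m pendant 'ROWS'. ROWS is JSON, a list of rows, each a list of 7 numbers: the shift along the tool's x, y, z in mm, then the turn, a rotation vector about the tool's x, y, z in degrees, then the finger opening in mm, from 0 to 85.4. In form: [[tx, ty, tz, ax, ay, az, fingers], ...]. A call has exactly 8 rows; each row is the pose to reach, as a shift and turn from the pose commanded when the call began, along the tool's axes at that moment; what a row does not reach only later rows make up. A row lasts 1/12 s, in which the tool goes at most 41.7 mm and 7.16 degrees, less where a joint would pass 70% of its speed; a pose out of reach is approached as far as the arm can. A call with a gripper value outside its range is refused whole. The fingers move at their own pace and stop on an object; the grip force is fixed at half the most. Time passes only in rows, so rows that repeat a pose let the fingers close, or fill a call up. It gives the time, the measured TCP pose, the force and the opening at its end, in the units of the state.
- status.observe(): the state, without advancing time (a new reading comes with each control period).
- capture(name): name is "scene" or "side" or "wrist"; returns the picture (420x560x3 uint8, red, green, blue); there is no depth.
- get_calibration(name): a dict with "K" (3x3 intrinsics, pixels), "R" (3x3) and "t" (3): a world point X has camera coordinates R X + t; the wrist camera has in their place "tool_from_camera" (4x4, takes a point from camera to tool coordinates, whose origin is the TCP and whose axes are the flange's). Camera axes: x right, y down, z forward; pixel columns grow to the right and rows downward; lengths in m; the calibration is good to about 2 mm. A picture is of the moment at which its call begins: read the wrist's pose just before it. get_calibration takes no time and is no camera call.
- hand_in(): hands the job in, once; it reports no verdict.
The state is a dict: "time_s": time; "joint_pos": joint angles; "qd": joint speeds; "joint_efforts": joint torques, N m; "position": TCP position; "ee_rot": TCP orientation; "wrist_force": force on the tool from outside, world axes, zero at the start; "wrist_torque": the same for the moment, N m; "width": opening from 0.0 (shut) to 1.0 (fully open).
Only numpy, scipy, OpenCV 4.12 (cv2) and the standard library are available. Lean on these libraries where they do the work, as an engineer would, in place of code of your own. Each camera call takes 0.05 s, during which the arm holds its last target.

## Task

Help me join a stool leg and rail: lay the pale turned leg flat across the grey-floored jig, close up against the sprung metal fence, square head towards the side with the two blue guide strips, and let go of it; then stand the mid-brown rail on edge between those strips and push it endwise so that its end presses the leg's square head squarely against the fence. Stop when the black pointer is well inside the green zone and finish while holding exactly that steady push with the gripper, because I will drive the screws while you hold; never let the pointer run into the red. Leave everything else on the bench where it is.

Things in the scene. Friction and masses are not known exactly. Their poses are not given: they have to be found in the camera images.
- jig: Screwing jig fixed to the bench: grey board 290 x 262 mm (x -130 to 160 mm), top at z = 12 mm, on which the parts lie. Origin on the bench surface; x is the push direction (away from the robot, to the fence), y left, z up. Blue side walls, 15 mm above the board, inner faces at y = -116 and +116 mm, x -130 to 55. Fence face at x = 60 mm at rest; blue back block 40 mm above the board at x = 148 to 160.
- channel (a point): Fixed point on the jig's board, on the rail channel's centre line (jig frame x -65, y -75, z 12 mm; jig axes). Two blue guide strips, 12 mm thick and 12 mm high above the board, run along the jig's x from -125 to -5 mm and leave a channel 27 mm wide, centred here, for the rail.
- gauge (a point): Middle of the green zone on top of the white gauge strip at the jig's +y side (jig frame x 80, y 123, z 52 mm; fixed). The strip's top carries the green zone (jig x 72 to 88 mm) and a red zone (x 96 to 110 mm); the fence's black pointer moves over it.
- fence (a joint): Travel of the sprung aluminium fence (m): 0 at rest, grows as it is pushed in the jig's +x, end stop at 0.042. The spring resists with 0.5 N per mm, no preload (10 N at 20 mm), and returns the fence when released. Pointer in the green: 0.012 to 0.028 (6 to 14 N), middle 0.020; red from 0.036 (18 N).
- fence_face (a point): Middle of the line of the fence's pressing faces, 22 mm above the board; moves with the fence. Two aluminium pads, 35 mm deep and 38 mm high above the board, press the leg: at the jig's y -111 to -38 (head) and 51 to 111 mm (foot). Between them is a gap for a finger, 35 mm deep, closed by a 10 mm cross bar. A black pointer, 5 mm higher, on the +y end is flush with the faces.
- leg: Pale stool leg, 220 mm long, about 0.24 kg, lying. Origin mid-length on its underside, y along it, axis 22 mm up. Square head 44 x 44 mm at y -110 to -40; round waist 28 mm thick at y -40 to 50 (grip near y = 0, where it balances; small beads at y -34 and 44); foot 44 mm thick at y 50 to 110. In the jig its y lies along the jig's y. At the start its y is within 0.6 rad of world y.
- leg_head (a point): Centre of the leg's square head (leg frame: y = -75 mm, 22 mm above its underside). In the jig it belongs at the jig's y = -75 mm, in line with the channel.
- rail: Mid-brown rail, 120 x 22 mm and 50 mm tall, about 0.1 kg, standing on its narrow edge, two dark screw slots in its top edge. Origin at the centre of its underside; x along its length, y across its 22 mm thickness, z up. Both ends alike. In the jig its x lies along the jig's x, in the channel. At the start its x is within 0.6 rad of world x.
- spare_leg: Bystander: a dark brown leg of the same shape as the pale one (220 mm). Origin mid-length on its underside.
- offcut: Bystander: a short dark brown rail offcut, 70 x 22 x 50 mm. Origin at the centre of its underside.
- glue: Bystander: yellow glue bottle with orange cap, 60 mm in diameter, 160 mm tall. Origin at the centre of its underside.
- tin: Bystander: dark steel tin, 80 mm in diameter, 100 mm tall, with a wooden stick in it that reaches 170 mm. Origin at the centre of its underside.
- mallet: Bystander: wooden mallet lying along its x, 260 mm long, head 60 x 110 x 64 mm at the -x end. Origin on the bench surface under the middle of its 200 mm handle.
- screwdriver: Bystander: red-handled screwdriver lying along its x. Origin on the bench surface under it.
- sander: Bystander: cork sanding block, 100 x 60 x 26 mm. Origin at the centre of its underside.

How it is judged:
On the way, in this order (a step that is already met when the one before it is completed fails the run):
1. the leg lies flat across the jig, within 26 mm of the fence, its head on the guide strips' side, let go (x of leg in the frame of jig above 0.012 m and y of leg_head in the frame of jig between -0.09 and -0.06 m and z of leg in the frame of jig below 0.018 m and angle between the y axis of leg and the y axis of jig, either way round below 0.3 rad and contact force between each of the arm, the fingers and leg below 0.1 N and linear speed of leg below 0.02 m/s), for 0.2 s.
2. the rail stands on edge on the jig's board between the guide strips (y of rail in the frame of jig between -0.084 and -0.066 m and z of rail in the frame of jig below 0.019 m and angle between rail's own z axis and vertical below 0.15 rad and angle between the x axis of rail and the x axis of jig, either way round below 0.1 rad), for 0.1 s.
At the end, for the whole second after the job is handed in: Gripper still pushing the rail, upright in its channel (9 mm, 0.1 rad) on the board; rail presses leg (4-20 N), leg flat, square (0.08 rad; head within 15 mm) on the fence (5-16 N), fence 12-28 mm in (green); all still; robot touches neither leg nor fence (all of step 2 and x of leg in the frame of jig above 0.012 m and y of leg_head in the frame of jig between -0.09 and -0.06 m and z of leg in the frame of jig below 0.018 m and angle between the y axis of leg and the y axis of jig, either way round below 0.08 rad and value of joint fence between 0.012 and 0.028 m and contact force between leg and fence between 5 and 16 N and contact force between rail and leg between 4 and 20 N and contact force between the fingers and rail above 2 N and contact force between each of the fingers, the arm and fence below 0.5 N and contact force between each of the fingers, the arm and leg below 0.5 N and linear speed of each of rail, leg below 0.01 m/s); the arm keeps its last pose, push and grip.
It fails at once if the fence is pushed 36 mm or more (pointer in the red) (value of joint fence above 0.036 m).
It fails at once if a bystander is moved by more than 30 mm (distance of any of spare_leg, offcut, glue, tin, mallet, screwdriver, sander from where it was at the start of the episode above 0.03 m).
It also fails if it takes over 64 s, if anything falls off the work surface, if the arm or the gripper's body presses on something with over 40 N, if the wrist force passes 120 N, or if a joint passes its speed limit or range.

## Working session

There is one attempt and no reset: what is moved stays moved. The work goes in short steps, Python scripts to look and compute and a shell command to move; the robot and the scene stay as the last step left them, time stands still between calls to the robot, and variables do not carry over. Pictures are saved under pics/ and viewed, and the job is handed in when it is done.

```bash
ls; mkdir -p pics; python3 - <<'E'
from plant import status, capture, get_calibration, hand_in
import cv2
print(status.observe())
for n in ["scene","side","wrist"]:
    cv2.imwrite(f"pics/{n}0.png",cv2.cvtColor(capture(n),cv2.COLOR_RGB2BGR)); print(n,get_calibration(n))
E
```

```text
pics
{'time_s': 0.0, 'joint_pos': array([-0.02649805,  0.61591362, -0.01264336,  1.42495075,  0.00817496,
        1.10335065, -0.04040202]), 'qd': array([-0.00023366,  0.00093902, -0.0002883 , -0.00049459, -0.00133579,
       -0.00036284,  0.00157244]), 'joint_efforts': array([ 1.38264377e-04, -4.69217670e+01,  2.59523503e-01, -1.71036780e+01,
        1.00907375e-02,  9.80606623e-03,  4.10031795e-07]), 'position': array([6.49262790e-01, 3.25388427e-06, 2.44124471e-01]), 'ee_rot': array([-2.22006796, -2.22033183,  0.00295079]), 'wrist_force': array([ 0.18583267, -0.90620667,  0.37334784]), 'wrist_torque': array([0.02309277, 0.00067532, 0.0028126 ]), 'width': 0.9990110850822124}
scene {'K': array([[512.36956613,   0.        , 274.99945848],
       [  0.        , 512.36956613, 209.62698063],
       [  0.        ,   0.        ,   1.        ]]), 'R': array([[ 0.54142712,  0.84036944, -0.02521663],
       [ 0.44936331, -0.31460168, -0.83612104],
       [-0.71058377,  0.44136718, -0.54796507]]), 't': array([-0.26533734, -0.20073052,  2.00629225])}
side {'K': array([[415.3681835 ,   0.      
[... 155 characters left out ...]
89431, -0.02240879],
       [-0.41350449, -0.44360747, -0.79512669],
       [ 0.51475887,  0.60642552, -0.6060292 ]]), 't': array([-0.41092469,  0.27529449,  1.10088342])}
wrist {'K': array([[357.04959882,   0.        , 279.04025065],
       [  0.        , 357.04959882, 215.51473972],
       [  0.        ,   0.        ,   1.        ]]), 'tool_from_camera': array([[ 7.04402430e-05, -9.50041758e-01, -3.12122818e-01,
         7.91420220e-02],
       [ 9.99999888e-01,  2.12759059e-04, -4.21916461e-04,
        -6.15119437e-04],
       [ 4.67245214e-04, -3.12122753e-01,  9.50041667e-01,
        -1.28794234e-01],
       [ 0.00000000e+00,  0.00000000e+00,  0.00000000e+00,
         1.00000000e+00]])}
```

View pics/scene0.png

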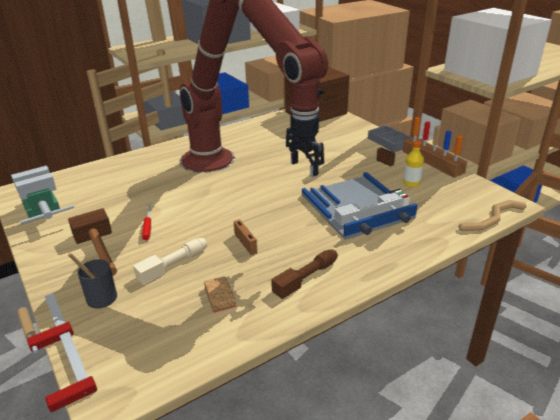

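View pics/side0.png

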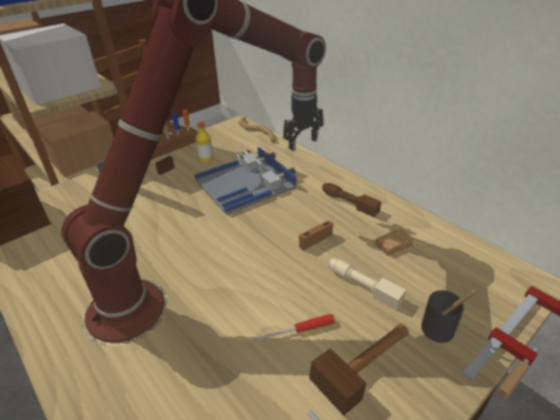

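View pics/wrist0.png

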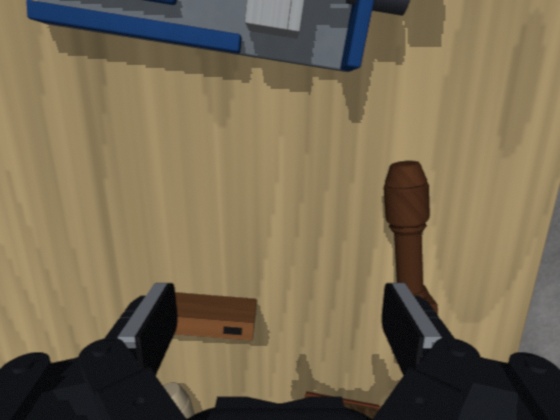

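The scene view shows the jig at about (360,205), the pale leg at (170,260) and the rail at (245,237). The spare leg is at (305,272). The side view shows the same pieces. I'll enlarge both for precise pixels.

```bash
python3 - <<'E'
import cv2
a=cv2.imread("pics/scene0.png");b=cv2.imread("pics/side0.png")
cv2.imwrite("pics/c1.png",cv2.resize(a[160:245,290:430],None,fx=5.5,fy=5.5,interpolation=cv2.INTER_CUBIC))
cv2.imwrite("pics/c2.png",cv2.resize(a[210:300,120:270],None,fx=5,fy=5,interpolation=cv2.INTER_CUBIC))
cv2.imwrite("pics/c3.png",cv2.resize(b[140:220,185:305],None,fx=6,fy=6,interpolation=cv2.INTER_CUBIC))
cv2.imwrite("pics/c4.png",cv2.resize(b[210:310,290:420],None,fx=6,fy=6,interpolation=cv2.INTER_CUBIC))
E
```

```text
(no output)
```

View pics/c1.png

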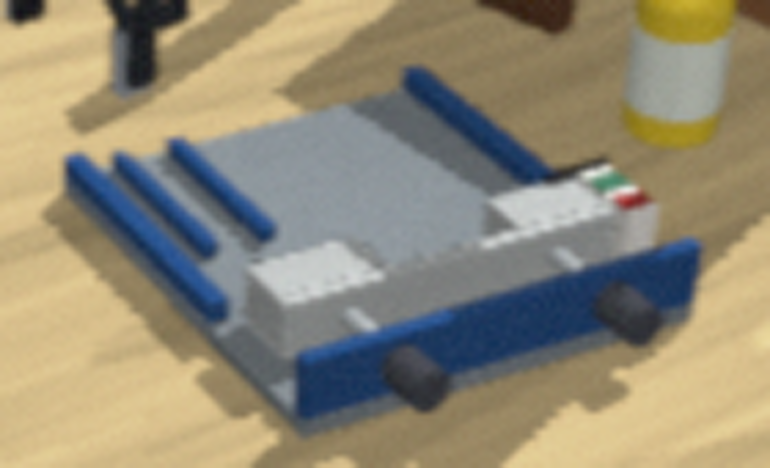

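View pics/c2.png

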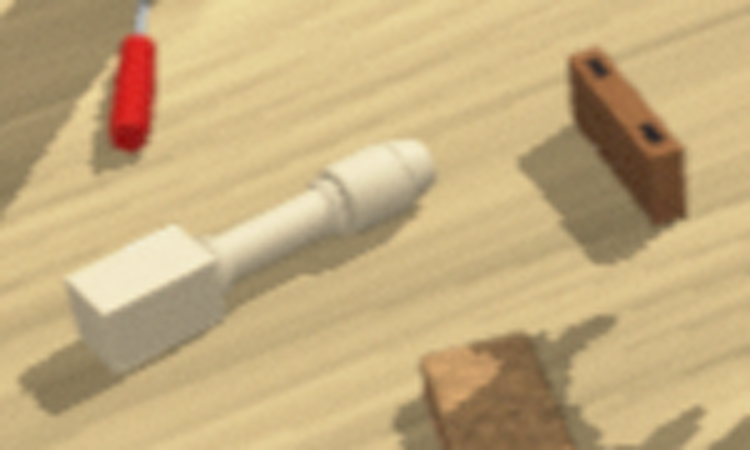

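View pics/c3.png

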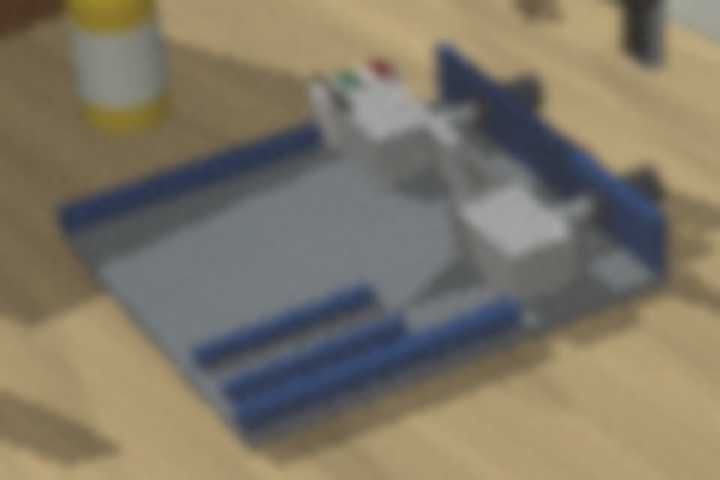

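View pics/c4.png

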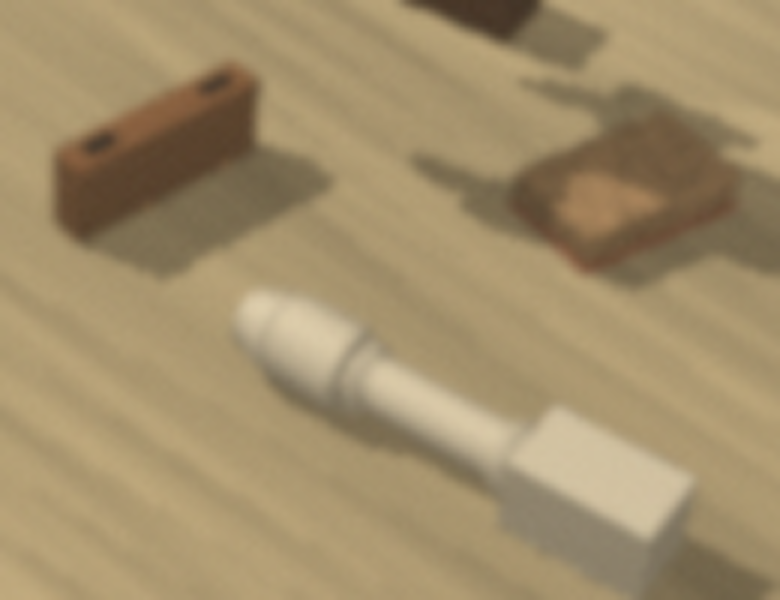

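The crops show the two guide strips, the pads, the back block, the rail with its two slots, and the leg with its head towards -y. I'll get coarse positions by triangulating picked points.

```bash
cat > h.py <<'E'
import numpy as np, cv2
from scipy.spatial.transform import Rotation as Rot
from scipy.optimize import least_squares
from plant import status, capture, get_calibration, hand_in
def cam(name,st=None):
    c=get_calibration(name)
    if name!='wrist': 
        R=np.array(c['R']);return np.array(c['K']),-R.T@np.array(c['t']),R.T
    st=st or status.observe(); T=np.array(c['tool_from_camera']); Rt=Rot.from_rotvec(st['ee_rot']).as_matrix()
    return np.array(c['K']),Rt@T[:3,3]+np.array(st['position']),Rt@T[:3,:3]
def ray(C,uv,z):
    K,o,R=C; d=R@np.linalg.solve(K,[uv[0],uv[1],1.]); return o+d*(z-o[2])/d[2]
def proj(C,X):
    K,o,R=C; p=(np.asarray(X)-o)@R; return (p@K.T)[...,:2]/p[...,2:]
def fit(obs,x0):  # obs: list of (C,uv,localpoint); pose x,y,yaw on bench
    def W(p,l): c,s=np.cos(p[2]),np.sin(p[2]); return np.array([p[0]+c*l[0]-s*l[1],p[1]+s*l[0]+c*l[1],l[2]])
    f=lambda p: np.concatenate([proj(C,W(p,l))-np.array(uv) for C,uv,l in obs])
    r=least_squares(f,x0,loss='soft_l1',f_scale=1.); return r.x,f(r.x).reshape(-1,2)
def show(name,fn,scale=1.4):
    im=cv2.cvtColor(capture(name),cv2.COLOR_RGB2BGR); cv2.imwrite('pics/raw_'+fn+'.png',im)
    cv2.imwrite('pics/'+fn+'.png',cv2.resize(im,None,fx=scale,fy=scale,interpolation=cv2.INTER_CUBIC))
E
python3 - <<'E'
from h import *
S=cam('scene');D=cam('side')
c1=lambda u,v:(290+u/5.5-.4,160+v/5.5-.4)
c2=lambda u,v:(120+u/5-.4,210+v/5-.4)
c3=lambda u,v:(185+u/6-.4,140+v/6-.4)
c4=lambda u,v:(290+u/6-.4,210+v/6-.4)
J=[(S,c1(300,362),(.160,-.131,.052)),(S,c1(700,245),(.160,.131,.052)),
(S,c1(222,245),(-.005,-.0885-.006,.024)),(S,c1(275,228),(-.005,-.0555,.024)),
(S,c1(608,190),(.080,.123,.052)),(D,c3(348,78),(.080,.123,.052)),
(S,c1(300,432),(.160,-.131,0)),(D,c3(662,225),(.160,-.131,.052)),(D,c3(440,48),(.160,.131,.052)),(D,c3(248,438),(-.130,-.131,0))]
for g in ((.65,.2,0),(.65,.2,.5)):
    p,r=fit(J,g);print('jig',p);
print(r.round(1))
for z,l,a,b in((.05,'rail',(595,52),(672,148)),):pass
print('rail scene slots',ray(S,c2(598,66),.05),ray(S,c2(654,132),.05))
print('rail side slots',ray(D,c4(100,142),.05),ray(D,c4(216,82),.05))
print('leg scene: head top ctr',ray(S,c2(142,270),.044),'foot',ray(S,c2(375,175),.030))
print('leg side', ray(D,c4(600,472),.044),ray(D,c4(305,335),.030))
E
```

```text
jig [ 0.57653726  0.25730235 -0.15571187]
jig [ 0.57653726  0.25730235 -0.15571188]
[[ 0.7 -0.8]
 [ 0.9 -0.5]
 [-1.6 -1.4]
 [-0.8 -1.1]
 [ 0.3 -1.9]
 [ 0.7  0.2]
 [-0.1  0.6]
 [ 1.3 -1.3]
 [ 1.9 -1.3]
 [-0.5  2.5]]
rail scene slots [ 0.52396401 -0.14846292  0.05      ] [ 0.60122549 -0.15485774  0.05      ]
rail side slots [ 0.52337746 -0.14597875  0.05      ] [ 0.5999702  -0.15286799  0.05      ]
leg scene: head top ctr [ 0.54415508 -0.44605397  0.044     ] foot [ 0.52080607 -0.29688542  0.03      ]
leg side [ 0.53609365 -0.4439657   0.044     ] [ 0.51443862 -0.29357084  0.03      ]
```

```bash
python3 -m pendant '[[40,-14,0,0,0,0,85],[80,-28,0,0,0,0,85],[120,-42,0,0,0,0,85],[160,-56,0,0,0,0,85],[200,-70,0,0,0,0,85],[200,-70,0,0,0,0,85],[200,-70,0,0,0,0,85],[200,-70,0,0,0,0,85]]'; python3 - <<'E'
from h import *
show('wrist','w1')
E
```

```text
time_s: 0.82
position: [0.5799, 0.1996, 0.245]
ee_rot: [2.22, 2.222, -0.002]
wrist_force: [1.0, -1.4, -0.5]
width: 0.996
```

View pics/w1.png

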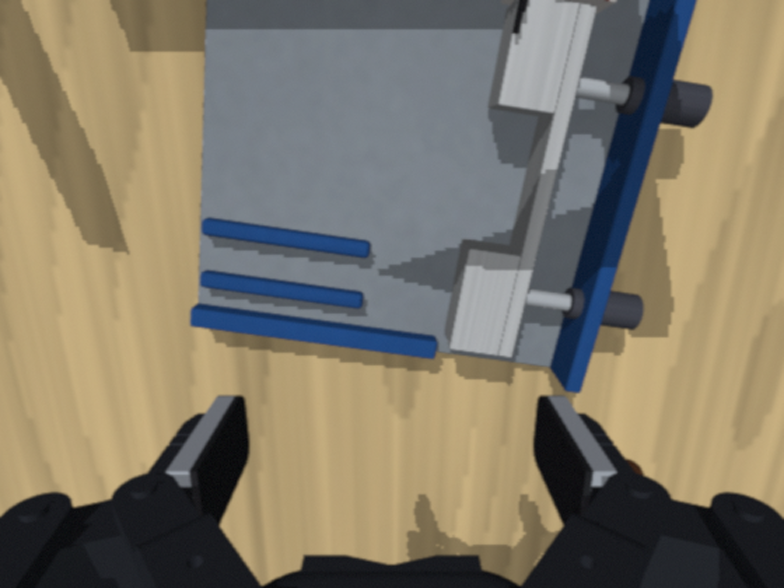

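The wrist view shows the strips from (205,225) to (368,247) and from (205,277) to (362,298). The head pad's near top edge runs from about (467,248) to (450,347). I'll zoom in to refine these.

```bash
python3 - <<'E'
import cv2
a=cv2.imread("pics/raw_w1.png")
cv2.imwrite("pics/c5.png",cv2.resize(a[150:260,135:275],None,fx=5,fy=5,interpolation=cv2.INTER_CUBIC))
cv2.imwrite("pics/c6.png",cv2.resize(a[160:285,310:430],None,fx=4.8,fy=4.8,interpolation=cv2.INTER_CUBIC))
E
```

```text
(no output)
```

View pics/c5.png

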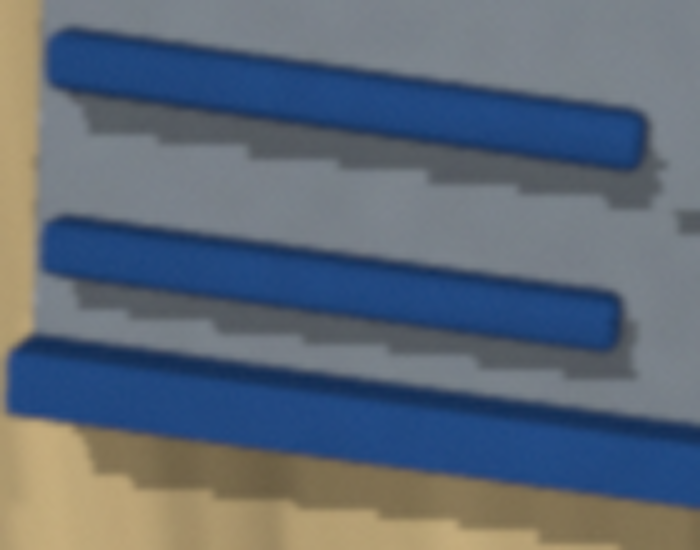

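View pics/c6.png

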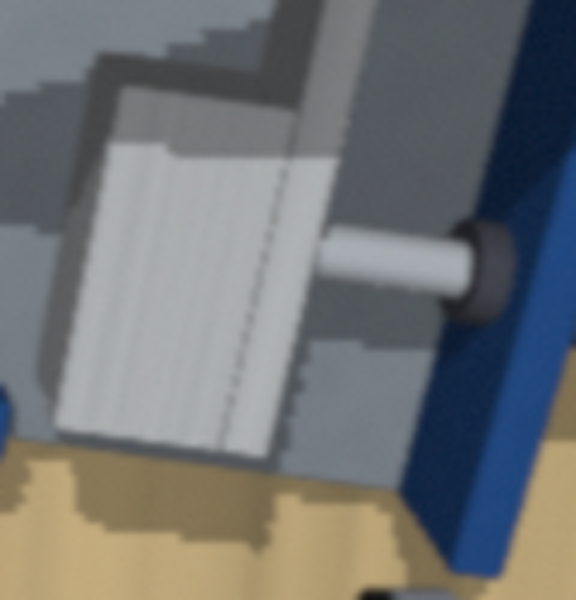

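```bash
python3 - <<'E'
from h import *
W=cam('wrist')
c5=lambda u,v:(135+u/5-.4,150+v/5-.4)
c6=lambda u,v:(310+u/4.8-.4,160+v/4.8-.4)
J=[(W,c5(50,60),(-.125,-.0555,.024)),(W,c5(640,138),(-.005,-.0555,.024)),
(W,c5(46,246),(-.125,-.0945,.024)),(W,c5(616,321),(-.005,-.0945,.024)),
(W,c6(120,88),(.060,-.038,.05)),(W,c6(56,430),(.060,-.111,.05)),
(W,c6(465,572),(.148,-.131,.052)),(W,(467/1.4-.3,248/1.4-.3),(.06,-.038,.05)) ]
p,r=fit(J[:7],(.577,.257,-.156));print('jig',p);print(r.round(1))
E
```

```text
jig [ 0.57815655  0.25479974 -0.14651916]
[[-1.4 -0.3]
 [ 1.7  1.4]
 [-1.5  0.4]
 [ 1.6  1.5]
 [ 1.1 -1.7]
 [ 0.1 -0.8]
 [-2.6  0.1]]
```

```bash
python3 - <<'E'
from h import *
W=cam('wrist')
c5=lambda u,v:(135+u/5-.4,150+v/5-.4)
c6=lambda u,v:(310+u/4.8-.4,160+v/4.8-.4)
def q(a,b,z,A):
    P,Q=ray(W,a,z),ray(W,b,z);d=Q-P;print(P.round(4),Q.round(4),np.hypot(*d[:2]).round(4),np.arctan2(d[1],d[0])-A)
q(c5(50,60),c5(640,138),.024,0);q(c5(46,246),c5(616,321),.024,0)
q(c6(56,430),c6(120,88),.05,np.pi/2)
q((205/1.4,25/1.4),(191/1.4,316/1.4),.012,-np.pi/2)
a=cv2.imread('pics/raw_w1.png').astype(int)
m=((a[...,0]>100)&(a[...,2]<60)&(a[...,0]-a[...,2]>60)).astype('uint8')
n,l,s,c=cv2.connectedComponentsWithStats(m)
for i in range(1,n):
    if s[i,4]>200:
        cnt=np.argwhere(l==i)[:,::-1].astype(np.float32)
        print(s[i],c[i],cv2.minAreaRect(cnt), ray(W,c[i],.024))
E
```

```text
[0.4477 0.2178 0.024 ] [0.5634 0.202  0.024 ] 0.1168 -0.13588619033961707
[0.4423 0.1799 0.024 ] [0.5578 0.1637 0.024 ] 0.1166 -0.1397610432582032
[0.6213 0.1354 0.05  ] [0.6311 0.2068 0.05  ] 0.0721 -0.13621577374492277
[0.4604 0.3458 0.012 ] [0.426  0.1465 0.012 ] 0.2022 -0.1711025053127777
[482   0  14  33 258] [487.82945736  11.63565891] ((485.91180419921875, 14.852943420410156), (11.884244918823242, 33.22737503051758), 14.03624439239502) [0.76120053 0.34773655 0.024     ]
[ 145  157  118   26 1213] [203.40065952 169.33223413] ((203.38002014160156, 169.3400115966797), (118.79393768310547, 10.182337760925293), 8.130102157592773) [0.50494667 0.21005293 0.024     ]
[404 190  36  90 952] [421.65861345 233.37710084] ((421.6037902832031, 234.38677978515625), (10.98884391784668, 92.99309539794922), 15.945395469665527) [0.72921914 0.1417664  0.024     ]
[ 144  194  114   26 1121] [200.36842105 206.60838537] ((200.3448486328125, 206.60826110839844), (114.82023620605469, 9.903417587280273), 7.969610214233398) [0.49920186 0.17153712 0.024     ]
[ 137  220  175   35 2161] [223.18186025 237.40953262] ((223.5269775390625, 237.49327087402344), (175.64683532714844, 12.521133422851562), 7.711892604827881) [0.52081358 0.13761254 0.024     ]
```

```bash
python3 -m pendant '[[-41,-6,0,0,0,0,85],[-82,-12,0,0,0,0,85],[-123,-18,0,0,0,0,85],[-164,-24,0,0,0,0,85],[-205,-30,0,0,0,0,85],[-246,-36,0,0,0,0,85],[-287,-42,0,0,0,0,85],[-328,-48,0,0,0,0,85]]' && python3 -m pendant '[[-41,0,0,0,0,0,85],[-82,0,0,0,0,0,85],[-123,0,0,0,0,0,85],[-164,0,0,0,0,0,85],[-205,0,0,0,0,0,85],[-246,0,0,0,0,0,85],[-287,0,0,0,0,0,85],[-310,0,0,0,0,0,85]]'; python3 - <<'E'
from h import *
show('wrist','w2');print(status.observe()['position'],status.observe()['ee_rot'])
E
```

```text
time_s: 1.53
position: [0.5307, -0.1329, 0.2455]
ee_rot: [2.226, 2.215, -0.001]
wrist_force: [1.3, 0.4, -0.4]
width: 0.993
time_s: 2.2
position: [0.527, -0.4471, 0.2447]
ee_rot: [2.232, 2.208, -0.01]
wrist_force: [-0.3, -1.0, -1.0]
width: 0.995
[ 0.52548266 -0.4514231   0.24416683] [ 2.23596845  2.201475   -0.01503429]
```

View pics/w2.png

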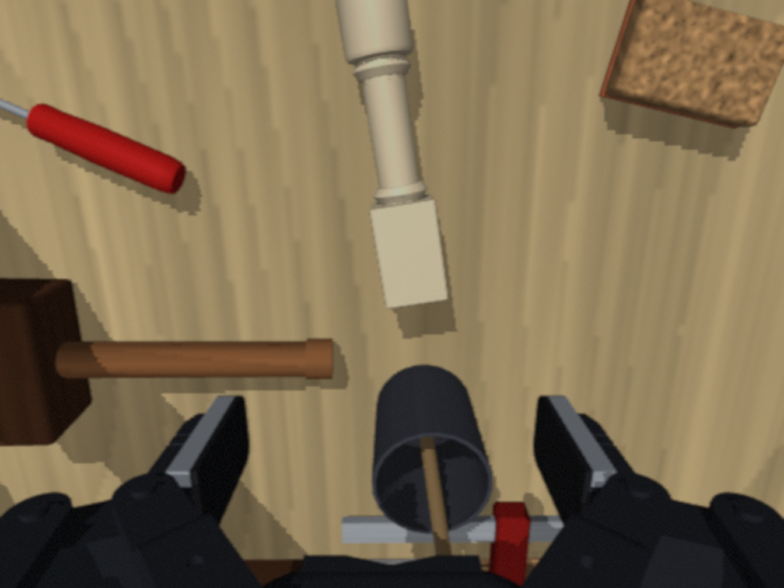

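The view shows the leg clearly, with the head's top face at about (408,252). The tin at (430,450) is 60 mm beyond the head. The arm was still settling, so I'll retake the picture and measure.

```bash
python3 - <<'E'
from h import *
st=status.observe();W=cam('wrist',st);im=cv2.cvtColor(capture('wrist'),cv2.COLOR_RGB2BGR);cv2.imwrite('pics/raw_w3.png',im)
print(st['position'],st['ee_rot'],abs(st['qd']).max())
cv2.imwrite("pics/c7.png",cv2.resize(im[0:230,220:340],None,fx=2.6*1,fy=2.6,interpolation=cv2.INTER_CUBIC))
a=im.astype(int)
h=cv2.cvtColor(im,cv2.COLOR_BGR2HSV)
print(h[180,290],h[90,280],h[200,350],h[100,330])
m=((h[...,1]<72)&(h[...,2]>110)).astype('uint8')[:230,220:340]
cv2.imwrite("pics/m7.png",cv2.resize(m*255,None,fx=2.6,fy=2.6))
E
```

```text
[ 0.52548266 -0.4514231   0.24416683] [ 2.23596845  2.201475   -0.01503429] 0.10522876089736138
[ 21  54 192] [ 23  50 192] [ 20  92 158] [ 20  92 147]
```

View pics/c7.png

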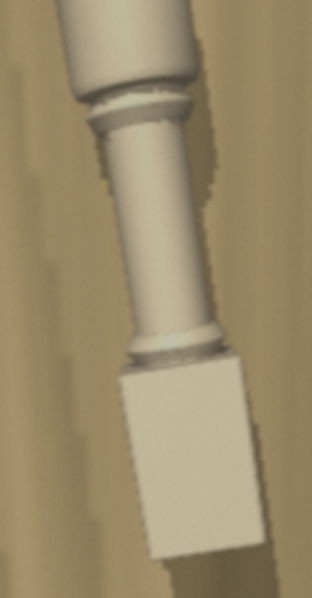

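View pics/m7.png

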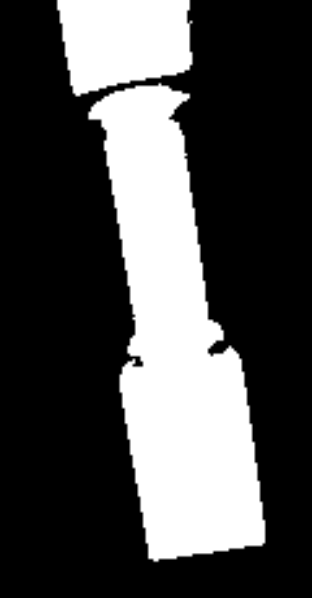

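The mask gives clean head corners and waist edges. I'll compute the leg pose from them.

```bash
python3 - <<'E'
from h import *
W=cam('wrist')
c=lambda u,v:(220+u/2.6-.3,v/2.6-.3)
P=[ray(W,c(*q),.044) for q in ((150,559),(265,544),(240,355),(120,376))]
for p in P: print(p.round(4))
hc=sum(P)/4; print('head',hc.round(4)); 
w=[ray(W,c((114+187)/2,180),.022),ray(W,c((128+203)/2,270),.022)];print(w)
d=(P[2]+P[3]-P[0]-P[1]);yaw=np.arctan2(-d[0],d[1]);print('yaw',yaw, 'waist yaw',np.arctan2(-(w[0]-w[1])[0],(w[0]-w[1])[1]))
for y in (yaw,.12,.14): print('grip',hc[:2]+.075*np.array([-np.sin(y),np.cos(y)]))
R=Rot.from_rotvec(status.observe()['ee_rot']).as_matrix();print(R.round(3)); print(status.observe()['position'])
E
```

```text
[ 0.5227 -0.4768  0.044 ]
[ 0.5654 -0.4714  0.044 ]
[ 0.5551 -0.4025  0.044 ]
[ 0.5133 -0.4092  0.044 ]
head [ 0.5391 -0.44    0.044 ]
[array([ 0.524703  , -0.34431746,  0.022     ]), array([ 0.52965911, -0.37444773,  0.022     ])]
yaw 0.14422718398103976 waist yaw 0.16302959709279585
grip [ 0.52834969 -0.36575697]
grip [ 0.53015085 -0.36551762]
grip [ 0.52866354 -0.36571206]
[[ 0.014  1.    -0.004]
 [ 1.    -0.014 -0.006]
 [-0.006 -0.004 -1.   ]]
[ 0.52630104 -0.4475419   0.24408384]
```

```bash
python3 -m pendant '[[30,-1,10,0,0,-4,85],[60,-3,40,0,0,-8.5,85],[72,-3,80,0,0,-8.5,85],[72,-3,110,0,0,-8.5,85],[72,-3,125,0,0,-8.5,85],[72,-3,125,0,0,-8.5,85],[72,-3,125,0,0,-8.5,85],[72,-3,125,0,0,-8.5,85]]'; python3 - <<'E'
from h import *
st=status.observe();print(st['position'],abs(st['qd']).max());show('wrist','w4');
print(Rot.from_rotvec(status.observe()['ee_rot']).as_matrix().round(3)); print(status.observe()['position'])
E
```

```text
time_s: 2.97
position: [0.5294, -0.3674, 0.1219]
ee_rot: [2.05, 2.376, 0.0]
wrist_force: [0.3, 0.1, 0.7]
width: 0.992
[ 0.52944689 -0.36739159  0.12191727] 0.015715876653225606
[[-0.147  0.989  0.003]
 [ 0.989  0.147 -0.002]
 [-0.003  0.003 -1.   ]]
[ 0.52976884 -0.36737072  0.12231496]
```

View pics/w4.png

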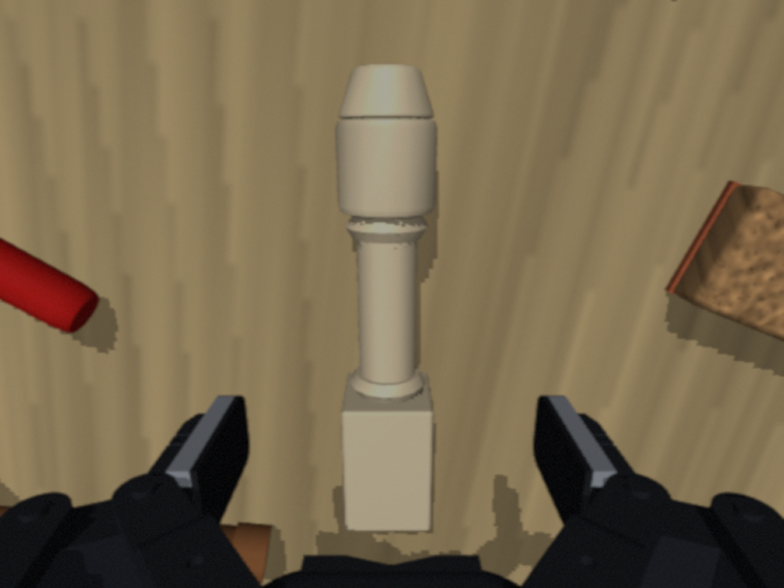

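The wrist view shows the waist centred between the fingers at (390,310). Descend and grip.

```bash
python3 -m pendant '[[0,0,30,0,0,0,85],[0,0,60,0,0,0,85],[0,0,85,0,0,0,85],[0,0,99,0,0,0,85],[0,0,99,0,0,0,85],[0,0,99,0,0,0,10],[0,0,99,0,0,0,10],[0,0,99,0,0,0,10]]' && python3 -m pendant '[[0,0,0,0,0,0,10],[0,0,0,0,0,0,10],[0,0,0,0,0,0,10],[0,0,0,0,0,0,10],[0,0,-10,0,0,0,10],[0,0,-30,0,0,0,10],[0,0,-60,0,0,0,10],[0,0,-80,0,0,0,10]]'; python3 - <<'E'
from h import *
show('wrist','w5');
print(Rot.from_rotvec(status.observe()['ee_rot']).as_matrix().round(3)); print(status.observe()['position'])
E
```

```text
time_s: 3.68
position: [0.5304, -0.367, 0.0236]
ee_rot: [2.048, 2.377, 0.001]
wrist_force: [-0.1, -0.3, 0.7]
width: 0.594
time_s: 4.35
position: [0.5293, -0.366, 0.1033]
ee_rot: [2.05, 2.379, 0.001]
wrist_force: [0.6, -0.6, -2.2]
width: 0.305
[[-0.148  0.989  0.008]
 [ 0.989  0.148 -0.005]
 [-0.006  0.007 -1.   ]]
[ 0.53160958 -0.36761975  0.10770761]
```

View pics/w5.png

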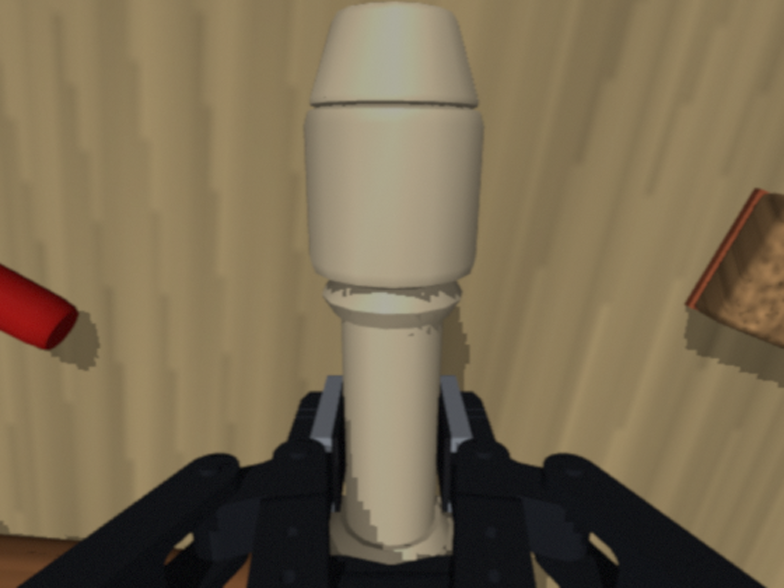

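```bash
python3 -m pendant '[[10,3,-38,0,0,0,10],[28,8,-70,0,0,0,10],[60,16.5,-90,0,0,0,10],[96,26.5,-90,0,0,0,10],[132,36.5,-90,0,0,0,10],[168,46.5,-90,0,0,0,10],[204,56.5,-90,0,0,0,10],[240,66.5,-90,0,0,0,10]]' && python3 -m pendant '[[37,10,0,0,0,0,10],[74,20,0,0,0,0,10],[111,30,0,0,0,2,10],[148,40,0,0,0,4,10],[185,50,0,0,0,6,10],[222,60,0,0,0,10,10],[260,70,0,0,0,14,10],[290,80,0,0,0,16.5,10]]'; python3 - <<'E'
from h import *
show('side','s1',1.4)
print(Rot.from_rotvec(status.observe()['ee_rot']).as_matrix().round(3)); print(status.observe()['position'])
print('bottle',ray(cam('scene'),(411.5,185),.0))
E
```

```text
time_s: 5.07
position: [0.5587, -0.1168, 0.1911]
ee_rot: [-2.05, -2.379, 0.0]
wrist_force: [1.1, 0.1, -2.4]
width: 0.307
time_s: 5.73
position: [0.5942, 0.1843, 0.1909]
ee_rot: [-2.369, -2.06, -0.0]
wrist_force: [0.3, 0.1, -1.7]
width: 0.306
[[ 0.13   0.992  0.   ]
 [ 0.992 -0.13   0.011]
 [ 0.011 -0.001 -1.   ]]
[0.59440166 0.19414657 0.19072733]
bottle [0.60262308 0.49735027 0.        ]
```

View pics/s1.png

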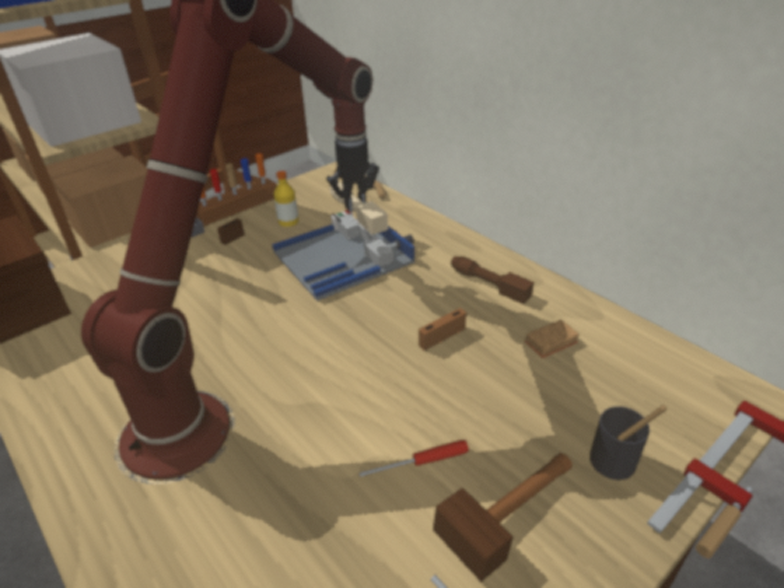

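```bash
python3 -m pendant '[[30,-2,0,0,0,0,10],[60,-4,0,0,0,0,10],[73,-4,10,0,0,0,10],[73,-4,40,0,0,0,10],[73,-4,70,0,0,0,10],[73,-4,80,0,0,0,10],[73,-4,80,0,0,0,10],[73,-4,80,0,0,0,10]]'; python3 - <<'E'
from h import *
st=status.observe();print(st['position'],abs(st['qd']).max());print(Rot.from_rotvec(status.observe()['ee_rot']).as_matrix().round(3)); show('wrist','w6');show('scene','s2')
im=cv2.imread('pics/raw_s2.png');cv2.imwrite("pics/c8.png",cv2.resize(im[130:250,290:430],None,fx=5,fy=5,interpolation=cv2.INTER_CUBIC))
E
```

```text
time_s: 6.45
position: [0.6019, 0.2517, 0.111]
ee_rot: [2.372, 2.06, -0.002]
wrist_force: [0.4, 0.5, -2.4]
width: 0.303
[0.60185419 0.25170305 0.11104579] 0.04227338828212298
[[ 0.14   0.99  -0.001]
 [ 0.99  -0.14  -0.001]
 [-0.001 -0.001 -1.   ]]
```

View pics/w6.png

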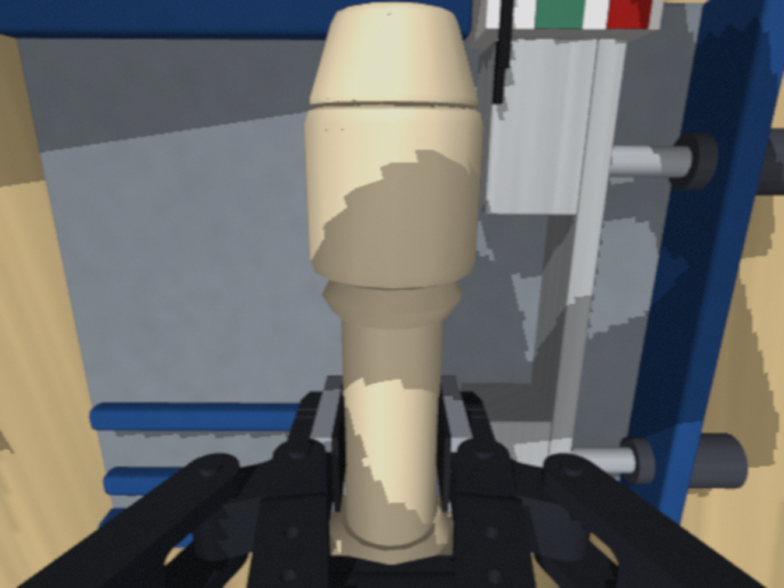

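View pics/c8.png

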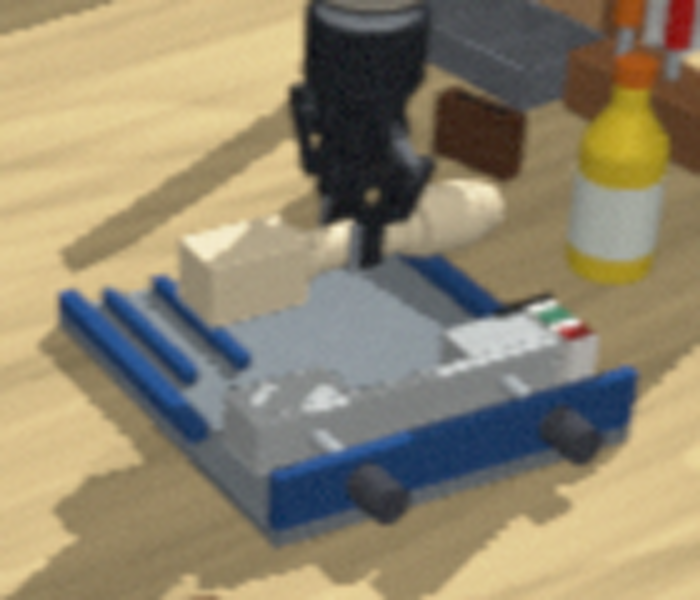

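The strips are parallel to the tool's y. The foot pad's corner is at about (487,212), and the pointer is in the white, at rest. Now the pad face and wall relative to the TCP.

```bash
python3 - <<'E'
from h import *
st=status.observe();W=cam('wrist',st);R=Rot.from_rotvec(st['ee_rot']).as_matrix()
for n,uv,z in (('pad corner (60,51)',(487/1.4,212/1.4),.05),('pointer tip? ',(497/1.4,103/1.4),.055),('strip A top end ctr (-125,-55.5)',(95/1.4,416/1.4),.024),('stripA edges',(200/1.4,404/1.4),.024),('strA low',(200/1.4,429/1.4),.024),('strB up',(150/1.4,469/1.4),.024),('wall',(150/1.4,38/1.4),.012),('green left',(535/1.4,20/1.4),.052),('green right',(583/1.4,20/1.4),.052)):
    p=ray(W,uv,z); t=(R.T@(p-st['position']))*1000
    print(n,'jigx-ish',t[1].round(1),'jigy-ish',t[0].round(1))
E
```

```text
pad corner (60,51) jigx-ish 36.3 jigy-ish 52.0
pointer tip?  jigx-ish 36.5 jigy-ish 90.5
strip A top end ctr (-125,-55.5) jigx-ish -147.0 jigy-ish -52.0
stripA edges jigx-ish -94.2 jigy-ish -45.4
strA low jigx-ish -95.9 jigy-ish -59.4
strB up jigx-ish -124.4 jigy-ish -83.0
wall jigx-ish -99.9 jigy-ish 118.0
green left jigx-ish 48.2 jigy-ish 116.8
green right jigx-ish 64.5 jigy-ish 116.8
```

```bash
python3 -m pendant '[[2,4,20,0,0,0,10],[2,4,45,0,0,0,10],[2,4,62,0,0,0,10],[2,4,70,0,0,0,10],[2,4,74,0,0,0,10],[2,4,76,0,0,0,10],[2,4,76,0,0,0,10],[2,4,76,0,0,0,10]]'
```

```text
time_s: 7.22
position: [0.607, 0.2545, 0.0368]
ee_rot: [2.37, 2.06, 0.004]
wrist_force: [0.1, -0.6, -2.0]
width: 0.309
```

```bash
python3 -m pendant '[[0,0,1,0,0,0,10],[0,0,1.5,0,0,0,10],[0,0,1.5,0,0,0,10],[0,0,1.5,0,0,0,10],[0,0,1.5,0,0,0,34],[0,0,1.5,0,0,0,38],[0,0,1.5,0,0,0,40],[0,0,1.5,0,0,0,40]]'; python3 - <<'E'
from h import *
show('wrist','w7')
E
```

```text
time_s: 7.88
position: [0.6058, 0.2541, 0.0336]
ee_rot: [-2.371, -2.061, 0.001]
wrist_force: [-0.5, -0.1, -0.6]
width: 0.466
```

View pics/w7.png

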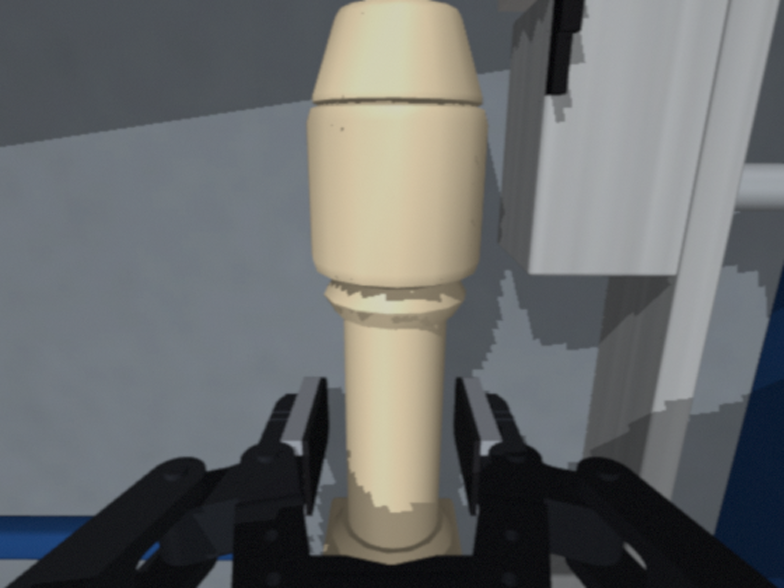

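The leg is released and lies parallel to the pad faces, foot at (395,190). Retract up and go to the rail, turning the wrist.

```bash
python3 -m pendant '[[0,0,-25,0,0,0,42],[0,0,-65,0,0,0,42],[0,0,-105,0,0,0,42],[0,0,-145,0,0,0,42],[-38,-5,-160,0,0,7,60],[-78,-11,-166,0,0,14,60],[-119,-17,-166,0,0,21,60],[-160,-23,-166,0,0,28,60]]' && python3 -m pendant '[[-34,12,0,0,0,7,60],[-68,24,0,0,0,14,60],[-102,36,0,0,0,21,60],[-136,48,0,0,0,28,60],[-170,61,0,0,0,35,60],[-204,73,0,0,0,42,60],[-238,85,0,0,0,49,60],[-238,85,0,0,0,56,60]]' && python3 -m pendant '[[0,0,0,0,0,3,60],[0,0,0,0,0,3,60],[0,0,0,0,0,3,60],[0,0,0,0,0,3,60],[0,0,0,0,0,3,60],[0,0,0,0,0,3,60],[0,0,0,0,0,3,60],[0,0,0,0,0,3,60]]'; python3 - <<'E'
from h import *
st=status.observe();print(st['position'],st['joint_pos'],abs(st['qd']).max());print(Rot.from_rotvec(status.observe()['ee_rot']).as_matrix().round(3)); show('wrist','w8');show('scene','s3')
im=cv2.imread('pics/raw_s3.png');cv2.imwrite("pics/c9.png",cv2.resize(im[150:250,290:430],None,fx=5,fy=5,interpolation=cv2.INTER_CUBIC))
E
```

```text
time_s: 8.6
position: [0.5605, 0.0975, 0.2008]
ee_rot: [2.802, 1.419, 0.003]
wrist_force: [-0.0, -0.3, 0.5]
width: 0.706
time_s: 9.27
position: [0.4864, -0.1532, 0.2009]
ee_rot: [3.134, -0.086, 0.0]
wrist_force: [0.8, -0.6, -0.0]
width: 0.701
time_s: 9.93
position: [0.4899, -0.1435, 0.1998]
ee_rot: [-3.139, 0.136, -0.0]
wrist_force: [-0.4, -0.6, 0.3]
width: 0.701
[ 0.48985723 -0.14345985  0.19982733] [-0.10726908  0.49662877  0.5170237   1.89260396 -0.32336853  0.83527971
 -1.07988375] 0.0019394342660093624
[[ 0.996 -0.086  0.   ]
 [-0.086 -0.996  0.   ]
 [ 0.    -0.    -1.   ]]
```

View pics/w8.png

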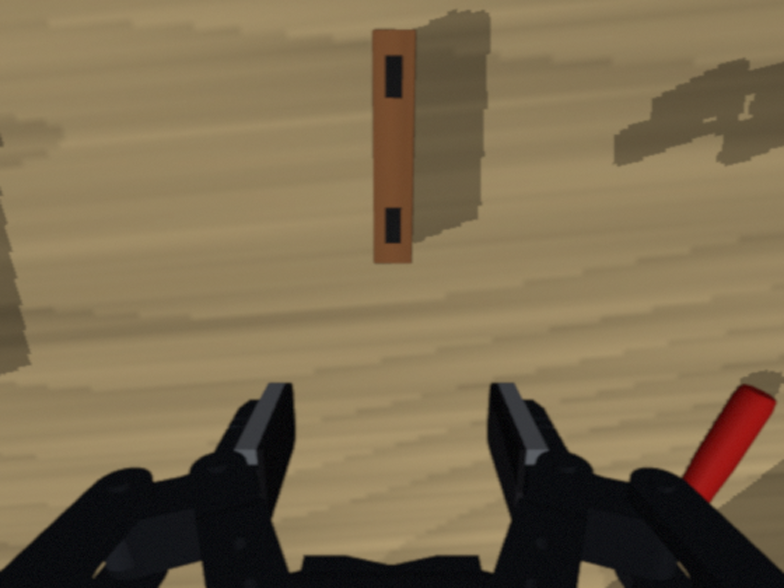

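View pics/c9.png

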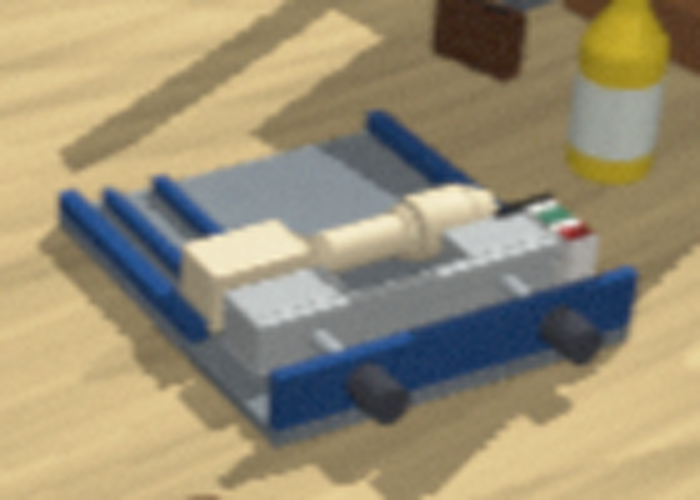

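The leg lies flat, close to the fence. In the wrist view the rail's slot centres are at (394,76) and (392,226), aligned with the tool. Computing the shift.

```bash
python3 - <<'E'
from h import *
st=status.observe();W=cam('wrist',st);R=Rot.from_rotvec(st['ee_rot']).as_matrix()
P=[(R.T@(ray(W,(u/1.4-.3,v/1.4-.3),.05)-st['position'])*1000).round(1) for u,v in ((393.5,76.5),(392.7,225.5),(373,30),(415,30),(374,263),(411,263))]
print(P); print(sum(P[2:])/4,(P[0]+P[1])/2)
E
```

```text
[array([109.3,   2.3, 149.8]), array([ 33. ,   2. , 149.8]), array([130.5,  -7.9, 149.8]), array([130.5,  13. , 149.8]), array([ 11.5,  -8.7, 149.8]), array([ 11.5,  12.5, 149.8])]
[ 71.      2.225 149.8  ] [ 71.15   2.15 149.8 ]
```

```bash
python3 -m pendant '[[35,1,0,0,0,0,60],[71,2,10,0,0,0,60],[71,2,48,0,0,0,60],[71,2,86,0,0,0,60],[71,2,124,0,0,0,60],[71,2,155,0,0,0,60],[71,2,168,0,0,0,60],[71,2,168,0,0,0,60]]' && python3 -m pendant '[[0,0,0,0,0,0,5],[0,0,0,0,0,0,5],[0,0,0,0,0,0,5],[0,0,0,0,0,0,5],[0,0,0,0,0,0,5],[0,0,0,0,0,0,5],[0,0,-20,0,0,0,5],[0,0,-55,0,0,0,5]]'; python3 - <<'E'
from h import *
show('wrist','w9')
E
```

```text
time_s: 10.7
position: [0.5578, -0.1508, 0.028]
ee_rot: [-3.137, 0.137, 0.012]
wrist_force: [-0.1, -0.3, 0.3]
width: 0.705
time_s: 11.37
position: [0.5576, -0.1504, 0.0844]
ee_rot: [-3.136, 0.137, 0.013]
wrist_force: [1.1, 0.5, -0.5]
width: 0.244
```

View pics/w9.png

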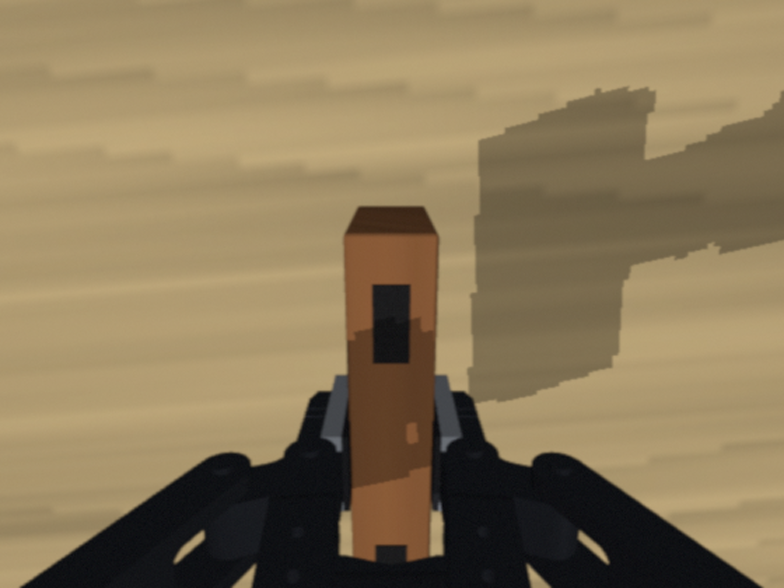

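The rail is held squarely, with its slot at (391,323). Lift and carry it to the jig.

```bash
python3 -m pendant '[[-5,-18,-34,0,0,0,5],[-14,-50,-55,0,0,0,5],[-24,-89,-65,0,0,0,5],[-34,-128,-65,0,0,0,5],[-44,-167,-65,0,0,0,5],[-55,-206,-65,0,0,1,5],[-65,-245,-65,0,0,2,5],[-75,-283,-65,0,0,3,5]]' && python3 -m pendant '[[-8,-25,0,0,0,0,5],[-15,-45,0,0,0,0,5],[-18,-54,0,0,0,0,5],[-18,-54,0,0,0,0,5],[-18,-54,0,0,0,0,5],[-18,-54,0,0,0,0,5],[-18,-54,0,0,0,0,5],[-18,-54,0,0,0,0,5]]'; python3 - <<'E'
from h import *
st=status.observe();print(st['position'],abs(st['qd']).max());print(Rot.from_rotvec(status.observe()['ee_rot']).as_matrix().round(3)); show('wrist','w10');show('scene','s4')
im=cv2.imread('pics/raw_s4.png');cv2.imwrite("pics/c10.png",cv2.resize(im[130:250,270:430],None,fx=5,fy=5,interpolation=cv2.INTER_CUBIC))
E
```

```text
time_s: 12.08
position: [0.5095, 0.1389, 0.1522]
ee_rot: [-3.133, 0.22, -0.001]
wrist_force: [2.1, -0.1, -1.5]
width: 0.244
time_s: 12.75
position: [0.5005, 0.1907, 0.152]
ee_rot: [3.133, -0.224, 0.001]
wrist_force: [1.0, -0.2, -1.5]
width: 0.248
[0.50050917 0.19066128 0.15201793] 0.010223696317722927
[[ 0.99  -0.142  0.   ]
 [-0.142 -0.99  -0.001]
 [ 0.     0.001 -1.   ]]
```

View pics/w10.png

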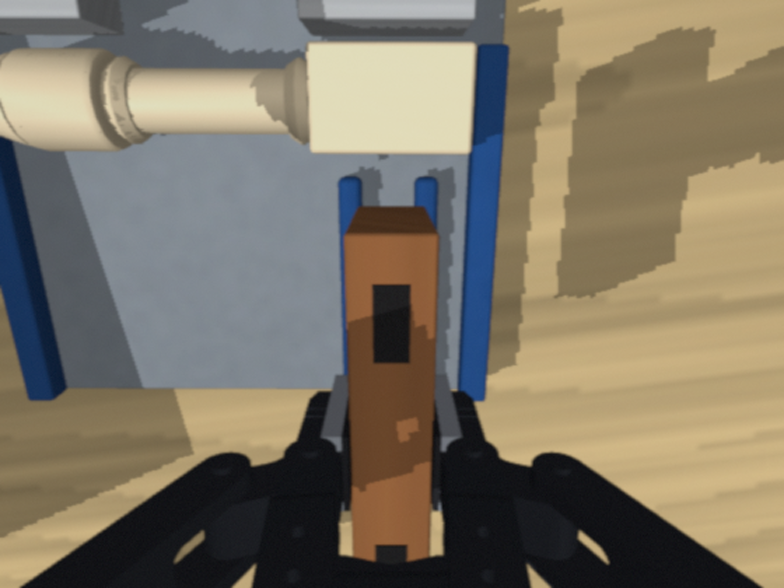

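View pics/c10.png

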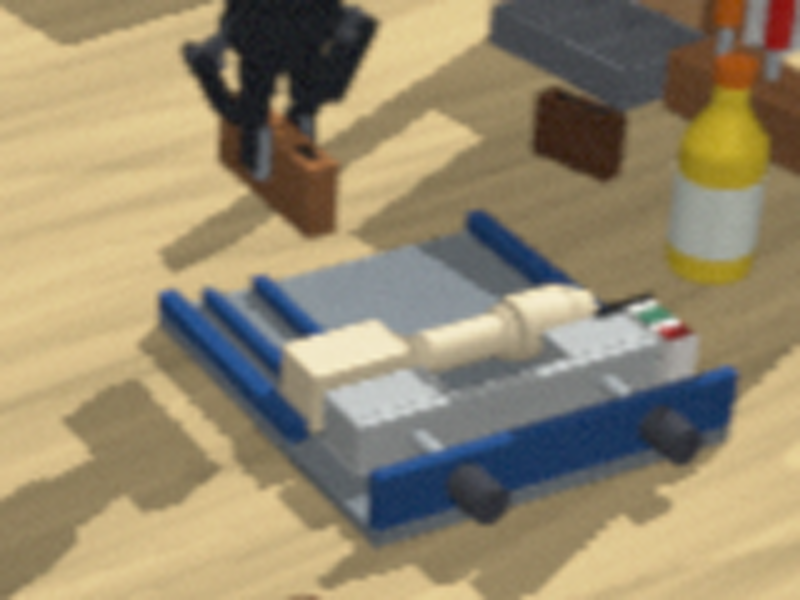

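The wrist view shows both strips with tips at (350,185) and (426,185). The rail is held above at columns 345–437, and the leg head's near edge is at row 153. Computing the offsets.

```bash
python3 - <<'E'
from h import *
im=cv2.imread('pics/raw_w10.png').astype(int)
for r in (132,138,144,150,160,175,190,205):
    m=(im[r,:,0]-im[r,:,2]>45)&(im[r,:,0]>70); idx=np.flatnonzero(m[235:330])+235; print(r,idx.min() if len(idx) else None, idx)if r in(138,150,175,205) else 0
st=status.observe();W=cam('wrist',st);R=Rot.from_rotvec(st['ee_rot']).as_matrix()
T=lambda u,v,z:(R.T@(ray(W,(u,v),z)-st['position'])*1000).round(1)
f=1/1.4
print('stripL in/out',T(362*f,195*f,.024),T(339*f,195*f,.024),'stripR in/out',T(415*f,195*f,.024),T(437*f,195*f,.024))
print('rail top front corners',T(345*f,235*f,.152+.021),T(438*f,235*f,.173),'bot',T(360*f,207*f,.152-.029),T(424*f,207*f,.123))
print('head near corners',T(310*f,153*f,.056),T(473*f,153*f,.056),'far',T(308*f,42*f,.056),T(475*f,42*f,.056))
print('pad near edge',T(300*f,20*f,.05),T(475*f,20*f,.05))
print('board near edge',T(200*f,388*f,.012))
E
```

```text
138 242 [242 243 244 245 246 247 248 249 250 251 252 253 254 255 256 257 296 297
 298 299 300 301 302 303 304 305 306 307 308 309 310 311]
150 242 [242 243 244 245 246 247 248 249 250 251 252 253 305 306 307 308 309 310
 311]
175 243 [243 244]
205 244 [244 245]
stripL in/out [ 51.9 -13.4 127.9] [ 51.9 -25.  127.9] stripR in/out [ 51.9  13.4 127.9] [ 51.9  24.5 127.9]
rail top front corners [ 59.4  -9.  -21.1] [ 59.4  11.3 -21.1] bot [58.9 -8.6 28.9] [58.9 11.4 28.9]
head near corners [ 73.2 -33.7  95.9] [73.2 36.6 95.9] far [116.2 -32.4  95.9] [116.2  35.1  95.9]
pad near edge [125.3 -36.1 101.9] [125.3  35.6 101.9]
board near edge [ -63.1 -113.2  139.9]
```

```bash
python3 - <<'E'
from h import *
st=status.observe();W=cam('wrist',st);R=Rot.from_rotvec(st['ee_rot']).as_matrix()
T=lambda u,v,z:(R.T@(ray(W,(u,v),z)-st['position'])*1000).round(1)
print(T(241.5,138,.024),T(241.5,150,.024),T(243.5,205,.024))
print(T(311.5,138,.024),T(311.5,150,.024)); im=cv2.imread('pics/raw_w10.png')
cv2.imwrite("pics/c11.png",cv2.resize(im[120:290,230:350],None,fx=4.5,fy=3.5,interpolation=cv2.INTER_CUBIC))
E
```

```text
[ 52.8 -25.4 127.9] [ 44.4 -25.7 127.9] [  3.5 -25.6 127.9]
[ 52.8  24.  127.9] [ 44.4  24.2 127.9]
```

View pics/c11.png

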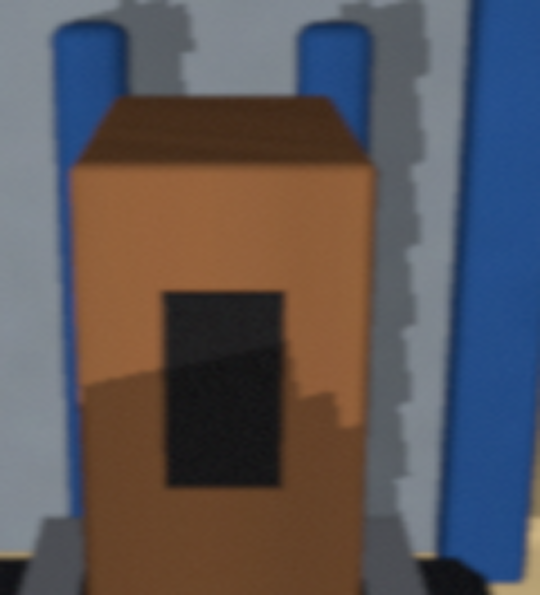

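The strips are parallel to the tool. The rail sits about 1.6 mm too far towards tool +y, so correct that and lower.

```bash
python3 -m pendant '[[0,-1.6,20,0,0,0,5],[0,-1.6,50,0,0,0,5],[0,-1.6,75,0,0,0,5],[0,-1.6,92,0,0,0,5],[0,-1.6,98,0,0,0,5],[0,-1.6,98,0,0,0,5],[0,-1.6,98,0,0,0,5],[0,-1.6,98,0,0,0,5]]'; python3 - <<'E'
from h import *
st=status.observe();W=cam('wrist',st);R=Rot.from_rotvec(st['ee_rot']).as_matrix();print(st['position'],R.round(3))
show('wrist','w11')
E
```

```text
time_s: 13.52
position: [0.5013, 0.1942, 0.055]
ee_rot: [-3.133, 0.22, -0.004]
wrist_force: [0.5, -0.4, -0.3]
width: 0.249
[0.50133679 0.19424292 0.055035  ] [[ 0.99  -0.139  0.003]
 [-0.139 -0.99   0.001]
 [ 0.002 -0.001 -1.   ]]
```

View pics/w11.png

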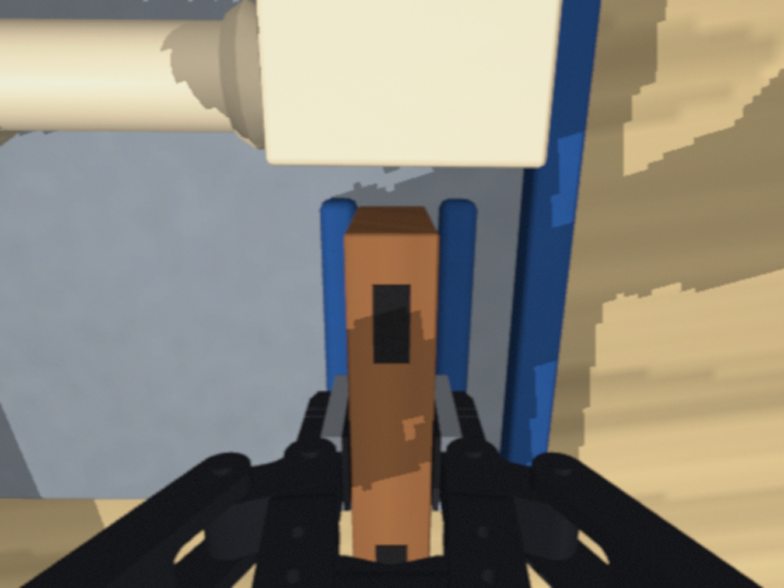

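The rail is just above the strips. The gap between them is at columns 357–440 and the rail bottom's centre is at 392, so it is about 2 mm to the left. Correct and re-check.

```bash
python3 -m pendant '[[0,1.3,0,0,0,0,5],[0,1.3,0,0,0,0,5],[0,1.3,0,0,0,0,5],[0,1.3,0,0,0,0,5],[0,1.3,0,0,0,0,5],[0,1.3,0,0,0,0,5],[0,1.3,0,0,0,0,5],[0,1.3,0,0,0,0,5]]'; python3 - <<'E'
from h import *
st=status.observe();W=cam('wrist',st);R=Rot.from_rotvec(st['ee_rot']).as_matrix();print(st['position'],R.round(3))
show('wrist','w12');im=cv2.imread('pics/raw_w12.png')
cv2.imwrite("pics/c12.png",cv2.resize(im[130:200,220:350],None,fx=6,fy=6,interpolation=cv2.INTER_CUBIC))
E
```

```text
time_s: 14.23
position: [0.5, 0.1929, 0.0538]
ee_rot: [3.134, -0.219, -0.0]
wrist_force: [-0.2, -0.4, -1.7]
width: 0.246
[0.49998838 0.19291364 0.0537758 ] [[ 0.99  -0.139 -0.   ]
 [-0.139 -0.99  -0.   ]
 [-0.     0.    -1.   ]]
```

View pics/c12.png

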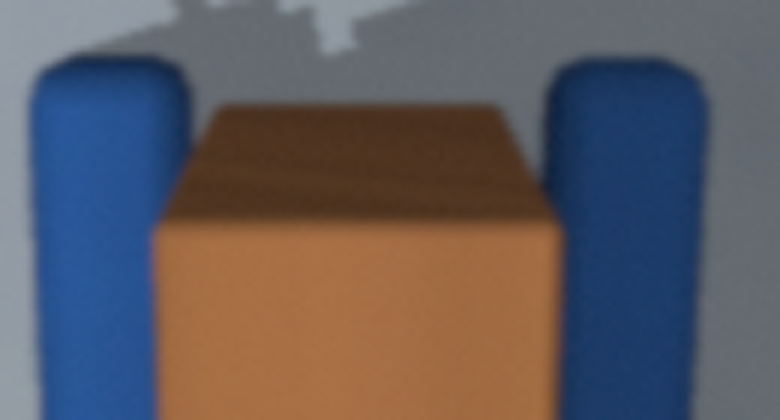

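The gap centre is at 369.5 and the rail's at 359.5, so 0.7 mm remains. Correct that and lower.

```bash
python3 -m pendant '[[0,0.7,0,0,0,0,5],[0,0.7,3,0,0,0,5],[0,0.7,6,0,0,0,5],[0,0.7,9,0,0,0,5],[0,0.7,11,0,0,0,5],[0,0.7,12,0,0,0,5],[0,0.7,12,0,0,0,5],[0,0.7,12,0,0,0,5]]'; python3 - <<'E'
from h import *
st=status.observe();W=cam('wrist',st);R=Rot.from_rotvec(st['ee_rot']).as_matrix();print(st['position'],st['wrist_force'],R.round(3))
show('wrist','w13');show('scene','s5')
im=cv2.imread('pics/raw_s5.png');cv2.imwrite("pics/c13.png",cv2.resize(im[130:250,270:430],None,fx=5,fy=5,interpolation=cv2.INTER_CUBIC))
E
```

```text
time_s: 14.95
position: [0.4998, 0.1922, 0.0456]
ee_rot: [-3.131, 0.219, 0.0]
wrist_force: [-7.1, -0.8, 30.6]
width: 0.249
[0.49977541 0.19216565 0.04558001] [-7.14698687 -0.75392329 30.61856348] [[ 0.99  -0.139 -0.   ]
 [-0.139 -0.99   0.003]
 [-0.001 -0.003 -1.   ]]
```

View pics/w13.png

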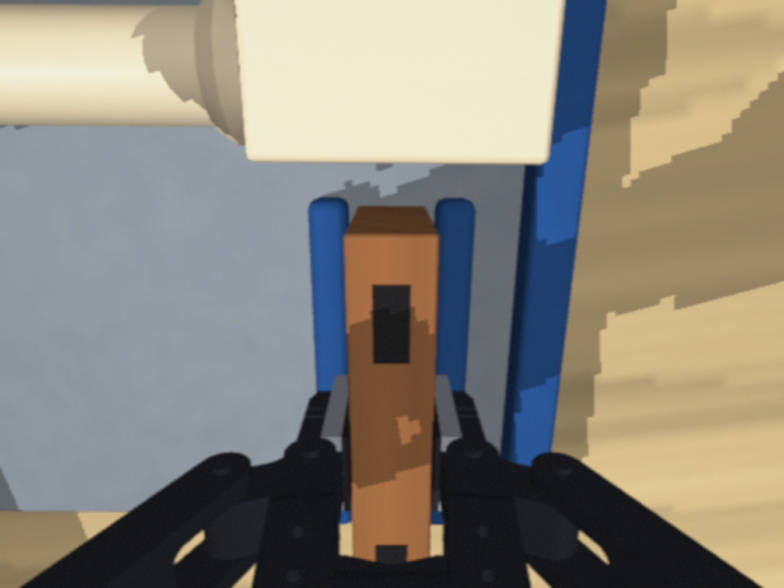

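View pics/c13.png

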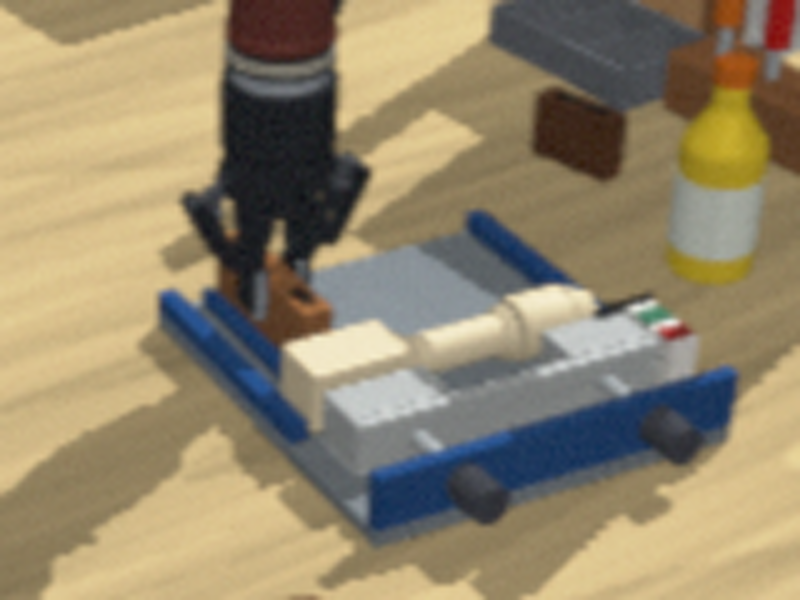

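The rail is bottomed in the channel (30 N up, the gap is centred on it). Relieve the down-force and push forward gently in stages.

```bash
python3 -m pendant '[[0,0,-2,0,0,0,5],[0,0,-3.5,0,0,0,5],[1,0,-3.5,0,0,0,5],[3,0,-3.5,0,0,0,5],[6,0,-3.5,0,0,0,5],[9,0,-3.5,0,0,0,5],[12,0,-3.5,0,0,0,5],[14,0,-3.5,0,0,0,5]]' && python3 -m pendant '[[2,0,0,0,0,0,5],[4,0,0,0,0,0,5],[6,0,0,0,0,0,5],[8,0,0,0,0,0,5],[10,0,0,0,0,0,5],[12,0,0,0,0,0,5],[12,0,0,0,0,0,5],[12,0,0,0,0,0,5]]'; python3 - <<'E'
from h import *
st=status.observe();W=cam('wrist',st);R=Rot.from_rotvec(st['ee_rot']).as_matrix();print(st['position'],st['wrist_force'],R.round(3))
show('wrist','w14');show('scene','s6')
im=cv2.imread('pics/raw_s6.png');cv2.imwrite("pics/c14.png",cv2.resize(im[130:250,270:430],None,fx=5,fy=5,interpolation=cv2.INTER_CUBIC))
E
```

```text
time_s: 15.72
position: [0.5062, 0.192, 0.0458]
ee_rot: [-3.132, 0.215, 0.027]
wrist_force: [-16.1, 1.7, 22.9]
width: 0.25
time_s: 16.38
position: [0.5165, 0.1909, 0.046]
ee_rot: [-3.131, 0.215, 0.032]
wrist_force: [-19.1, 2.1, 24.5]
width: 0.245
[0.51650961 0.19092593 0.04595232] [-19.09238886   2.06888051  24.52754897] [[ 0.99  -0.136 -0.02 ]
 [-0.136 -0.991  0.005]
 [-0.021 -0.002 -1.   ]]
```

View pics/w14.png

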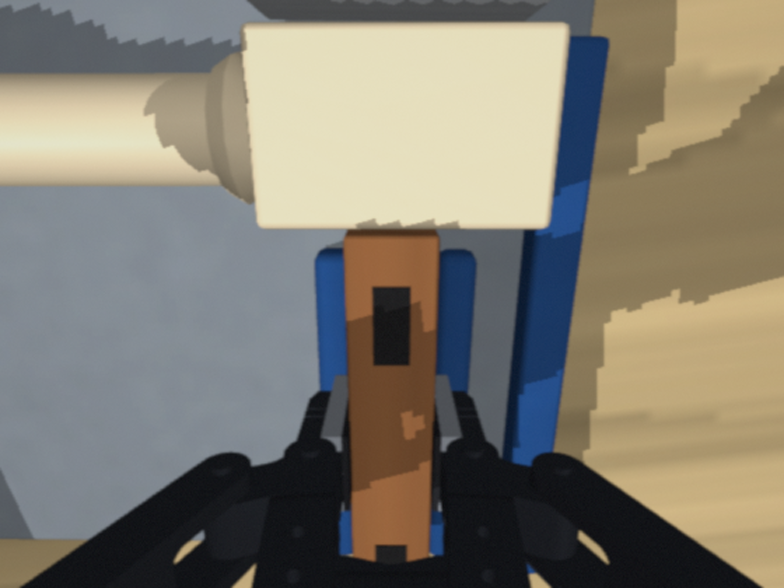

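View pics/c14.png

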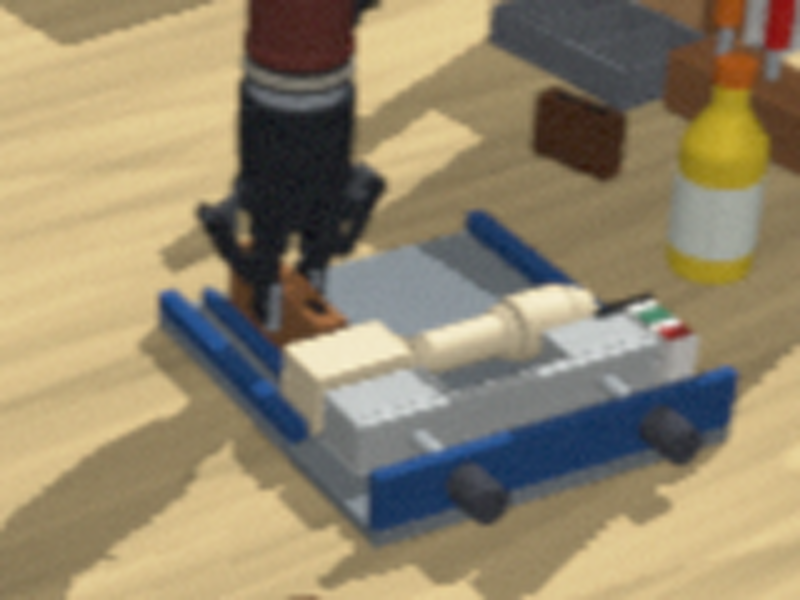

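The rail end is almost at the head (rows 235 against 228), but I am still pressing down 24 N, which causes drag. Raise slightly and back the command off so it doesn't lurch.

```bash
python3 -m pendant '[[-2,0,-1,0,0,0,5],[-4,0,-1.5,0,0,0,5],[-6,0,-2,0,0,0,5],[-7,0,-2.5,0,0,0,5],[-7,0,-2.5,0,0,0,5],[-7,0,-2.5,0,0,0,5],[-7,0,-2.5,0,0,0,5],[-7,0,-2.5,0,0,0,5]]'; python3 - <<'E'
from h import *
st=status.observe();R=Rot.from_rotvec(st['ee_rot']).as_matrix();print(st['position'],st['wrist_force'],R[:,2].round(4))
E
```

```text
time_s: 17.15
position: [0.519, 0.1894, 0.0476]
ee_rot: [3.134, -0.22, 0.0]
wrist_force: [-0.0, 0.0, -0.8]
width: 0.246
[0.51903172 0.18937791 0.04762597] [-0.0206351   0.04132847 -0.76780916] [ 2.e-04 -3.e-04 -1.e+00]
```

Force is now zero and the tool is square; the rail hangs a hair above the board. Lower 1 mm and push on.

```bash
python3 -m pendant '[[0,0,1,0,0,0,5],[2,0,1,0,0,0,5],[4,0,1,0,0,0,5],[6,0,1,0,0,0,5],[8,0,1,0,0,0,5],[10,0,1,0,0,0,5],[10,0,1,0,0,0,5],[10,0,1,0,0,0,5]]'; python3 - <<'E'
from h import *
st=status.observe();W=cam('wrist',st);R=Rot.from_rotvec(st['ee_rot']).as_matrix();print(st['position'],st['wrist_force'],R.round(3))
show('wrist','w15');show('scene','s7')
im=cv2.imread('pics/raw_s7.png');cv2.imwrite("pics/c15.png",cv2.resize(im[130:250,270:430],None,fx=5,fy=5,interpolation=cv2.INTER_CUBIC))
E
```

```text
time_s: 17.82
position: [0.5268, 0.1892, 0.0465]
ee_rot: [-3.133, 0.217, 0.007]
wrist_force: [-5.3, 2.1, 1.8]
width: 0.252
[0.52677829 0.18915336 0.04648574] [-5.28002674  2.0910158   1.77343197] [[ 0.99  -0.138 -0.004]
 [-0.138 -0.99   0.001]
 [-0.004 -0.001 -1.   ]]
```

View pics/w15.png

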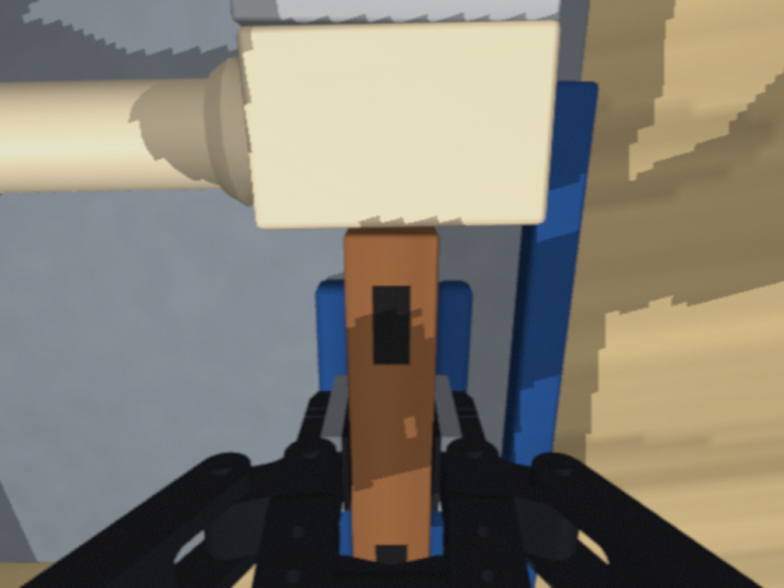

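View pics/c15.png

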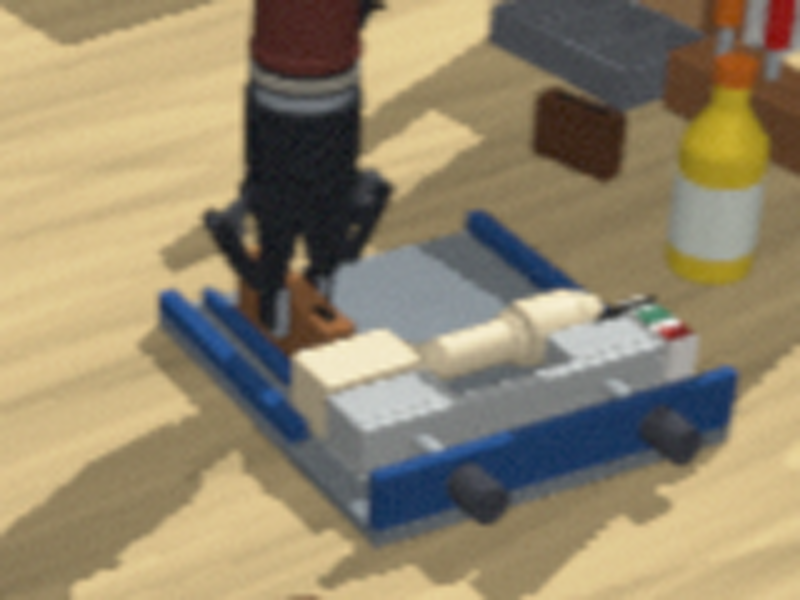

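The rail is pressing the head and there is about 1–2 mm to the pad. Continue with 14 mm, then check the gauge.

```bash
python3 -m pendant '[[2,0,0,0,0,0,5],[4,0,0,0,0,0,5],[6,0,0,0,0,0,5],[8,0,0,0,0,0,5],[10,0,0,0,0,0,5],[12,0,0,0,0,0,5],[14,0,0,0,0,0,5],[14,0,0,0,0,0,5]]'; python3 - <<'E'
from h import *
st=status.observe();W=cam('wrist',st);R=Rot.from_rotvec(st['ee_rot']).as_matrix();print(st['position'],st['wrist_force'],R.round(3))
show('wrist','w16');show('scene','s8');show('side','s9')
im=cv2.imread('pics/raw_s8.png');cv2.imwrite("pics/c16.png",cv2.resize(im[170:240,330:430],None,fx=8,fy=8,interpolation=cv2.INTER_CUBIC))
im=cv2.imread('pics/raw_s9.png');cv2.imwrite("pics/c17.png",cv2.resize(im[140:215,185:305],None,fx=6.5,fy=6.5,interpolation=cv2.INTER_CUBIC))
E
```

```text
time_s: 18.58
position: [0.5369, 0.1887, 0.0461]
ee_rot: [-3.132, 0.215, 0.02]
wrist_force: [-11.1, 3.9, 6.9]
width: 0.247
[0.53686654 0.18867949 0.0461368 ] [-11.14868877   3.94486263   6.86847005] [[ 0.991 -0.137 -0.013]
 [-0.137 -0.991  0.003]
 [-0.013 -0.002 -1.   ]]
```

View pics/w16.png

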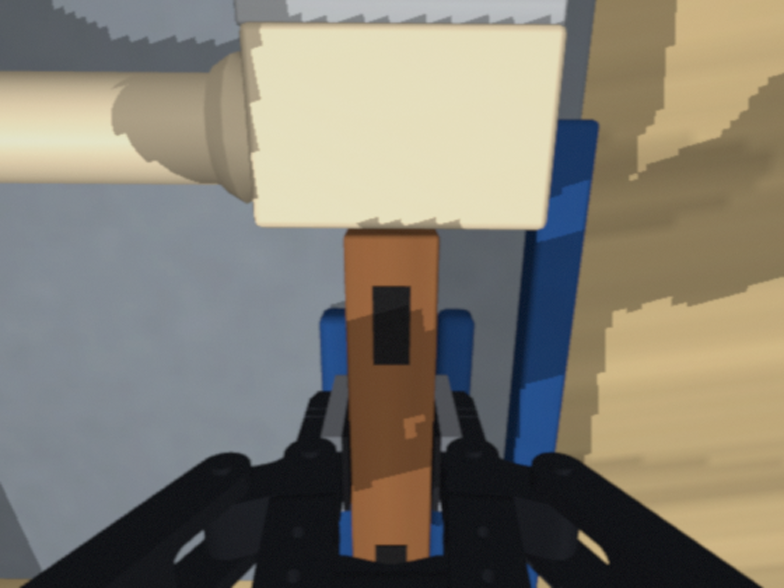

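View pics/c16.png

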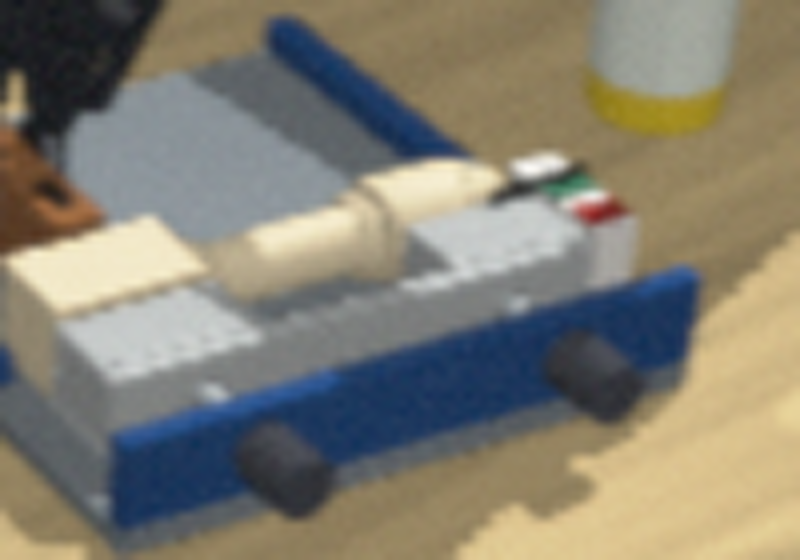

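View pics/c17.png

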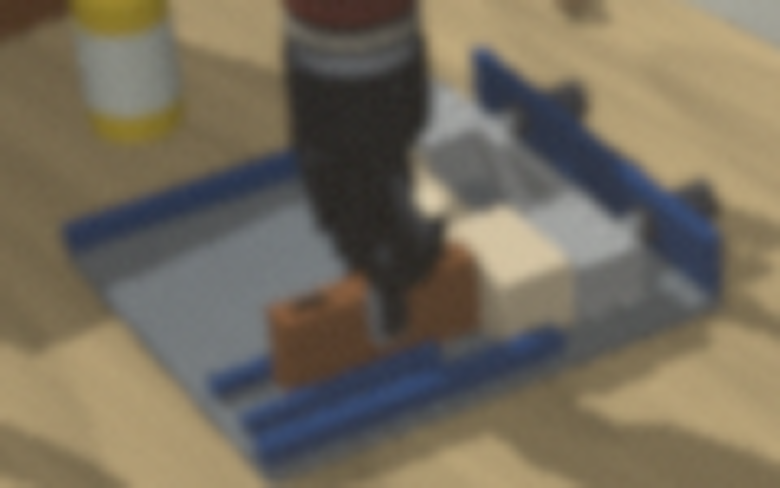

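The leg is now flush on the head pad and the pointer is just at the green edge (about 10 mm). Push 12 mm more.

```bash
python3 -m pendant '[[2,0,-0.3,0,0,0,5],[4,0,-0.6,0,0,0,5],[6,0,-0.6,0,0,0,5],[8,0,-0.6,0,0,0,5],[10,0,-0.6,0,0,0,5],[12,0,-0.6,0,0,0,5],[12,0,-0.6,0,0,0,5],[12,0,-0.6,0,0,0,5]]'; python3 - <<'E'
from h import *
st=status.observe();W=cam('wrist',st);R=Rot.from_rotvec(st['ee_rot']).as_matrix();print(st['position'],st['wrist_force'],R.round(3))
show('wrist','w17');show('scene','s10')
im=cv2.imread('pics/raw_s10.png');cv2.imwrite("pics/c18.png",cv2.resize(im[170:240,330:430],None,fx=8,fy=8,interpolation=cv2.INTER_CUBIC))
E
```

```text
time_s: 19.4
position: [0.5449, 0.1875, 0.0463]
ee_rot: [-3.132, 0.214, 0.033]
wrist_force: [-17.0, 3.6, 9.8]
width: 0.246
[0.54489016 0.1874559  0.04628939] [-17.01021354   3.64216579   9.82793163] [[ 0.99  -0.136 -0.021]
 [-0.136 -0.991  0.004]
 [-0.021 -0.001 -1.   ]]
```

View pics/w17.png

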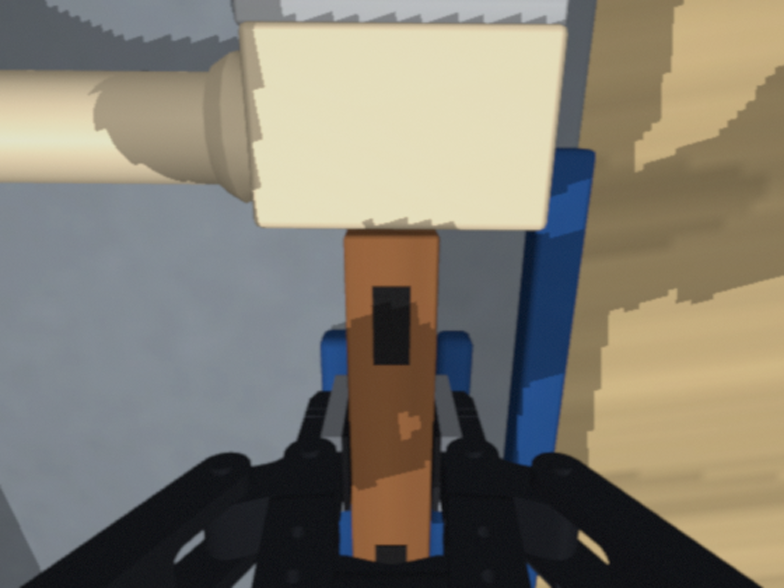

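View pics/c18.png

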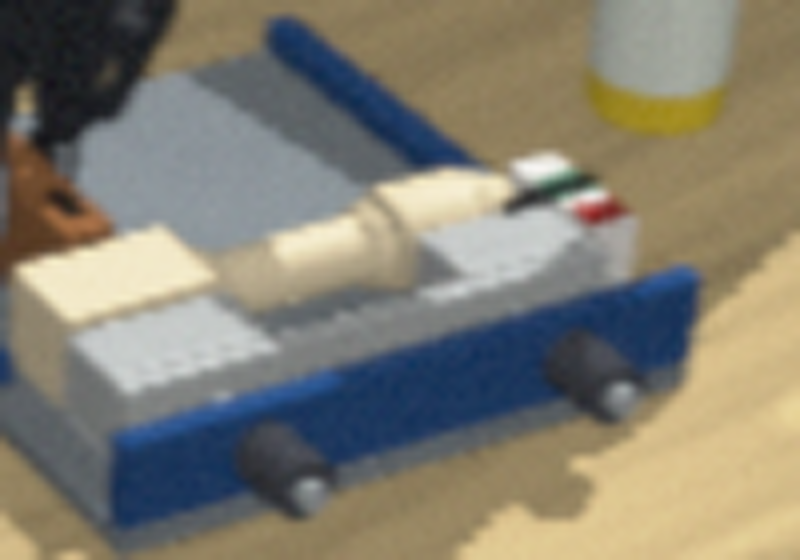

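The pointer is in the green, with green visible behind it and white ahead. I'll quantify the fence travel from several cues.

```bash
python3 - <<'E'
from h import *
st=status.observe();W=cam('wrist',st);R=Rot.from_rotvec(st['ee_rot']).as_matrix();f=1/1.4
print(st['position'],st['wrist_force'],abs(st['qd']).max())
J=np.array([.577,.256]);y=-.14;c,s=np.cos(y),np.sin(y);M=np.array([[c,s],[-s,c]])
jig=lambda p:(M@(np.array(p)[:2]-J)*1000).round(1)
print('TCP jig',jig(st['position']))
tip=jig(ray(W,(336*f,331*f),.024));tip2=jig(ray(W,(455*f,331*f),.024))
print('tips (should be -5)',tip,tip2)
for n,uv,z in (('leg near L',(258,227),.056),('leg near R',(546,229),.056),('leg far L',(245,24),.056),('leg far R',(566,27),.056),('rail front corners',(345,236),.062),('rf',(438,236),.062)): print(n,jig(ray(W,(uv[0]*f,uv[1]*f),z)))
S=cam('scene'); c18=lambda u,v:(330+u/8-.45,170+v/8-.45)
for n,uv,z in (('pointer end',(588,180),.055),('pointer base',(512,207),.055),('green start',(545,170),.052),('red front L',(578,212),.052),('red',(610,196),.052)): print(n,jig(ray(S,c18(*uv),z)))
for x in (60,72,80,88,96): 
  X=np.append(J+M.T@np.array([x/1000,.123]),.052); q=proj(S,X); print(x,((q-np.array([330,170])+.45)*8).round(0))
E
```

```text
[0.54484969 0.18749705 0.04627129] [-17.17556269   2.8520187    9.094674  ] 0.0008430396126813361
TCP jig [-22.3 -72.3]
tips (should be -5) [ -2.8 -55.6] [ -2.6 -94. ]
leg near L [ 37.2 -41.7]
leg near R [  37.  -109.9]
leg far L [ 79.8 -42.6]
leg far R [  79.4 -109.5]
rail front corners [ 36.4 -62.8]
rf [ 36.5 -83.8]
pointer end [ 87.9 127.8]
pointer base [91.1 88.5]
green start [ 69.8 120.4]
red front L [102.3 112.6]
red [ 98.2 131.4]
60 [536. 157.]
72 [554. 171.]
80 [566. 180.]
88 [578. 189.]
96 [590. 198.]
```

```bash
python3 - <<'E'
import cv2,numpy as np
from h import *
J=np.array([.577,.256]);y=-.14;c,s=np.cos(y),np.sin(y);M=np.array([[c,s],[-s,c]])
ims=[cv2.cvtColor(capture('scene'),cv2.COLOR_RGB2BGR).astype(float) for _ in range(4)]
im=np.mean(ims,0).astype('uint8');cv2.imwrite("pics/c19.png",cv2.resize(im[180:205,385:415],None,fx=24,fy=24,interpolation=cv2.INTER_NEAREST))
S=cam('scene')
for X in ((80,123,55),(60,123,55)):pass
print(status.observe()['wrist_force'],status.observe()['time_s'])
E
```

```text
[-16.44345178   2.9427342   10.20891055] 19.7
```

View pics/c19.png

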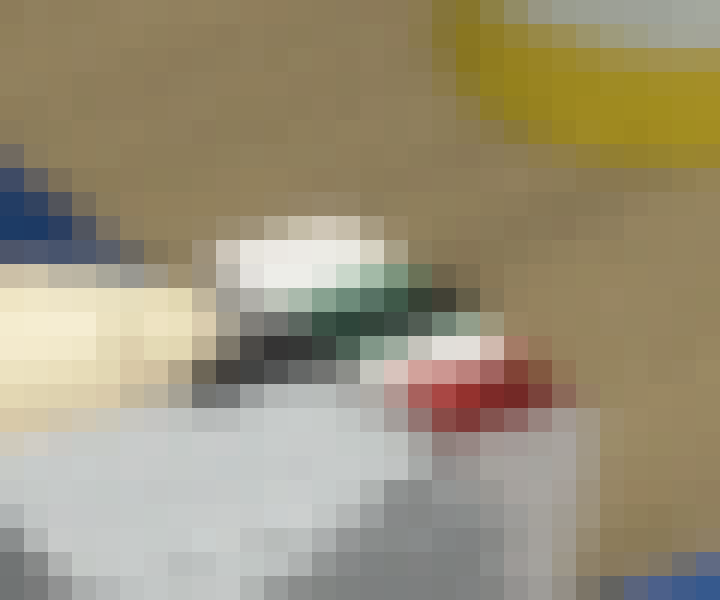

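Green shows on both sides of the pointer, so it is near mid-zone. I'll hold for one more call to confirm it is steady, then hand in.

```bash
python3 -m pendant '[[0,0,0,0,0,0,5],[0,0,0,0,0,0,5],[0,0,0,0,0,0,5],[0,0,0,0,0,0,5],[0,0,0,0,0,0,5],[0,0,0,0,0,0,5],[0,0,0,0,0,0,5],[0,0,0,0,0,0,5]]'; python3 - <<'E'
from h import *
show('side','s11');im=cv2.imread('pics/raw_s11.png');cv2.imwrite("pics/c20.png",cv2.resize(im[140:215,185:305],None,fx=6.5,fy=6.5,interpolation=cv2.INTER_CUBIC))
print(abs(status.observe()['qd']).max())
E
```

```text
time_s: 20.37
position: [0.5449, 0.1874, 0.0463]
ee_rot: [-3.132, 0.214, 0.033]
wrist_force: [-17.0, 4.1, 10.6]
width: 0.248
0.002023810600736505
```

View pics/c20.png

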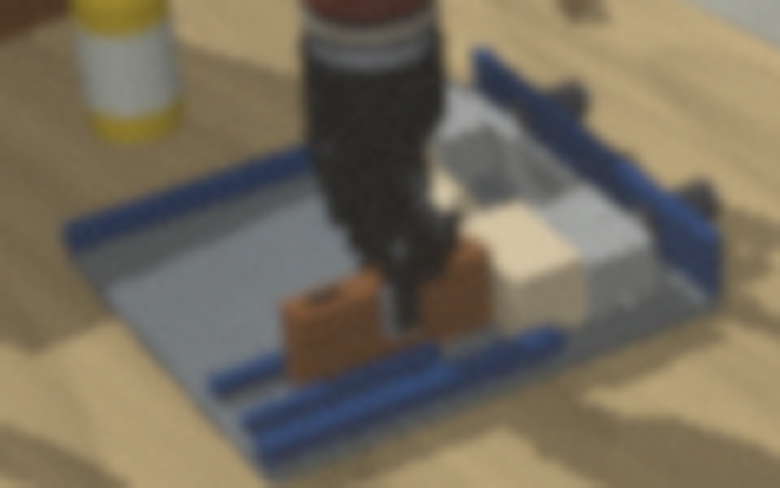

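The side view shows the rail upright in the channel, its end against the leg head, and the head flush on the pad. Nothing is moving.

```bash
python3 -c "
from plant import hand_in
print(hand_in())"
```

```text
the job is handed in; nothing more can be done
None
```

The job is handed in, with the gripper still holding the rail against the leg and the pointer near the middle of the green. I laid the pale leg across the jig about 9 mm from the fence, head on the strips' side, and let go. I then stood the rail in the channel and pushed it endwise. hand_in reported no verdict.

**Last checks, at 20.4 s on the robot's clock:**
- **Pointer:** green shows on both sides of it in the scene view. The wrist view puts the fence 17 to 20 mm in. A rougher scene-view reading of the pointer's own edges came out further in, at 88 to 91 mm, but it read the zone marks up to 6 mm off, so I trusted the zone colours.
- **Leg and rail:** the leg's edges are square to the jig, with less than 0.5 mm difference across the head. The rail is upright and about 2 mm off the channel's centre line. The arm was still.
- **Wrist force:** steady at about 17 N against the push and 10 N upwards. Part of that 17 N is the rail dragging on the board. I put the push on the fence at roughly 9 to 10 N, from its travel and not from a direct reading.
- **Earlier down-press:** while seating the rail I pressed down up to about 30 N at the wrist. I eased that off before the final push.
- **Bystanders:** I did not touch any of them on purpose, but I did not measure their positions again at the end.

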